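# Clear the setting master and set the bracket square in the fence corner

### The arm

A 6-joint arm with a two-finger parallel gripper is mounted at the origin on the work surface. World frame = base frame: x ahead of the robot, y to its left, z up, the work surface at z = 0. Lengths are in mm, angles in rad, forces in N, time in s.
With the tool pointing down it reaches from about 300 to 775 mm from the base axis. Payload 14.6 kg.
Tool frame: the origin (TCP) lies between the finger pads; the fingertips stand 8 mm ahead of it and the grasp point (between the pads) lies 11 mm behind it; x points along the fingers, z is the direction in which the jaws open and shut, and the axes are right-handed (so a half turn about x gives the same grasp; the last joint's range is limited). The gripper opens to 94 mm and grips with 3 to 60 N. Pads are 16 mm wide; open, the fingers measure 119 mm over their backs; the gripper's body (75 mm by 177 mm) begins 78 mm behind the grasp point.
Start: joints at [-0.067, 0.3, 1.521, -0, 1.321, -0.067], TCP at [549.99, -0.002, 213.446] pointing down, gripper open.
Joint ranges: [-3.03, 3.03], [-0.79, 2.21], [0.23, 2.52], [-1.04, 4.18], [0, 3.07], [-2.55, 2.55]. Speed limits (rad/s): [2.22, 2.22, 2.57, 3.14, 3.14, 3.14].

### API

Orientations are given as a unit quaternion [x, y, z, w].
In Python, from plant import r gives the robot as it stands. The module is installed in compiled form; this text tells all that it offers.
- The arm moves only by the tool carry_out, never from a script. Its argument "moves" is a list of rows, each a list of 3 entries, a list of its own where there are three numbers: the gripper's target within -1 to 1 (fully open at 1, half-way at 0, shut at -1), then the shift along the tool's x, y, z in cm, then the turn about the tool's x in degrees. A call has 1 to 10 rows; each row is the pose to reach, as a shift and turn from the pose commanded when the call began, along the tool's axes at that moment; what a row does not reach only later rows make up. A row lasts 1/10 s, in which the tool goes at most 50 mm and 8.59 degrees, less where a joint would pass 70% of its speed; a pose out of reach is approached as far as the arm can. A call with a gripper value outside its range is refused whole. The fingers move at their own pace and stop on an object; "force" is the grip in N (left out, the last holds). Time passes only in rows, so rows that repeat a pose let the fingers close. It gives the time, the measured TCP pose, the force and the opening at its end, in the units of the state.
- r.sense(): the state, without advancing time (a new reading comes with each control period).
- r.capture(name): name is "scene" or "side" or "wrist"; returns (picture, depth): 420x560x3 uint8, red, green, blue; 420x560 float32, mm along the optical axis (not along the pixel's ray), 0 where there is no reading.
- r.calibration(name): a dict with "mtx" (3x3 intrinsics, pixels), "view" (4x4, takes a point from world to camera coordinates). Camera axes: x right, y up, looking along -z (the intrinsics and any distortion apply to the point x, -y, -z); pixel columns grow to the right and rows downward; lengths in mm; the calibration is good to about 2 mm. A picture is of the moment at which its call begins: read the wrist's pose just before it. calibration takes no time and is no camera call; for the wrist camera it gives the pose at the moment of the call.
- r.finish_job(): hands the job in, once; it reports no verdict.
The state is a dict: "time": time; "joint_pos": joint angles; "dq": joint speeds; "joint_efforts": joint torques, N m; "eef_pos": TCP position; "eef_rot": TCP orientation; "ft_force": force on the tool from outside, world axes, zero at the start; "ft_torque": the same for the moment, N m; "width": opening from 0.0 (shut) to 1.0 (fully open).
Only numpy, scipy, OpenCV 4.12 (cv2) and the standard library are available. Lean on these libraries where they do the work, as an engineer would, in place of code of your own. Each camera call takes 0.05 s, during which the arm holds its last target. There are 200 camera calls.

### The job

The steel setting master was left standing in the fence corner of the measuring stage, under the lens: first move it to the shallow grey tray and set it down gently, upright on the tray floor. Then gently bring the aluminium bracket lying on the stage fully home into that corner, flat on the plate, with one long side flush against the far fence and one short end flush against the left fence, and let go. Do not bump the camera or its post, and leave the other things on the bench where they are.

Things in the scene. Friction and masses are not known exactly. Their poses are not given: they have to be found in the camera images.
- stage: Fixed black plate 260 (x) x 250 (y) x 15 mm, origin at the centre of its underside; x points away from the robot (within 0.25 rad), y to its left. Steel fence bars stand on it, tops at z = 35 mm: the far fence (y -59 to 121 mm) has its inner face at x = 105 mm, the left fence (x -45 to 105 mm) at y = 95 mm. The bracket is home with its origin at (73, 45, 15) mm.
- fence_corner (a point): Where the two inner fence faces meet, at plate-top height: (105, 95, 15) mm in the stage's frame; axes as the stage.
- lens (a point): Centre of the lens's lower end, 190 mm above the bench, fixed to the stage at (73, 45, 190) mm in its frame. The lens barrel is 44 mm in diameter and vertical, 45 mm long, under a 36 mm wide housing (z 235 to 290 mm). An arm 22 mm thick at z 264 to 286 mm carries it from the post.
- camera: Fixed camera stand: lens, arm and upright aluminium post 30 x 30 mm, top at z = 305 mm. Its frame is the stage's; the post stands at (112, -97) mm, at the stage's far right. A gripper cannot come straight down onto what stands under the lens: reach in tilted, from the robot's side or from the left.
- master: Loose setting master of plain steel, turned: a round foot 48 mm in diameter and 12 mm high with an upright round stem 24 mm in diameter above it, 72 mm tall in all, 0.25 to 0.5 kg. Origin at the centre of its underside, z up along the stem. It starts standing in the fence corner under the lens.
- bracket: Loose aluminium bracket: base plate 64 (x) x 100 (y) x 16 mm with a rectangular boss 40 (x) x 30 (y) mm centred on it, rising to 50 mm; origin at the centre of its underside, 0.25 to 0.5 kg. It starts flat on the stage, nearer the robot, askew by up to 0.4 rad to the stage.
- tray: Fixed shallow open grey tray 120 x 120 mm outside, 25 mm tall, walls and floor 5 mm thick; origin at the centre of its underside. It stands on the bench to the left or the right of the stage.
- coil_bin: Bystander, fixed: blue open bin 120 x 120 x 60 mm with copper coils, on the other side of the stage from the tray; origin at the centre of its underside.
- v_block: Bystander, loose: dark steel V-block 50 x 50 x 42 mm; origin at the centre of its underside.
- cleaner: Bystander, loose: small white bottle 44 mm in diameter, 85 mm tall; origin at the centre of its underside.
There are look-alikes about, which are no part of the job. Leave any turquoise look-alike of the master alone.

How it is judged (in metres and radians):
On the way, in this order (a step that is already met when the one before it is completed fails the run):
1. the setting master stands upright on the tray floor, released (x of master in the frame of tray between -0.045 and 0.045 m and y of master in the frame of tray between -0.045 and 0.045 m and z of master in the frame of tray below 0.01 m and angle between master's own z axis and vertical below 0.08 rad and linear speed of master below 0.02 m/s and contact force between master and the fingers below 0.1 N), for 0.2 s.
2. with the master parked, the bracket is flush in the fence corner (x of master in the frame of tray between -0.045 and 0.045 m and y of master in the frame of tray between -0.045 and 0.045 m and z of master in the frame of tray below 0.01 m and angle between master's own z axis and vertical below 0.08 rad and linear speed of master below 0.02 m/s and x of bracket in the frame of stage between 0.0705 and 0.0755 m and y of bracket in the frame of stage between 0.0425 and 0.0475 m and z of bracket in the frame of stage below 0.018 m and angle between bracket's own z axis and vertical below 0.04 rad and angle between the y axis of bracket and the y axis of stage, either way round below 0.026 rad and linear speed of bracket below 0.01 m/s), for 0.2 s.
At the end, for the whole second after the job is handed in: The master stands upright (within 0.08 rad) and still on the tray floor, inside the walls; the bracket lies flat on the stage with a long side against the far fence and a short end against the left fence, gaps under 2.5 mm at its middle and square within 0.026 rad, released and at rest (all of step 2); the robot touches nothing.
It fails at once if the camera or its post was bumped (over 5 N) (contact force between camera and anything else above 5 N).
It fails at once if the master was dropped or slammed onto the tray (over 60 N) (contact force between master and tray above 60 N).
It fails at once if the bracket was rammed against the fence or stage (over 80 N) (contact force between bracket and stage above 80 N).
It fails at once if the V-block was disturbed (moved over 15 mm) (distance of v_block from where it was at the start of the episode above 0.015 m).
It fails at once if the bottle was disturbed (moved over 15 mm) (distance of cleaner from where it was at the start of the episode above 0.015 m).
It also fails if it takes over 72 s, if anything falls off the work surface, if the arm or the gripper's body presses on something with over 40 N, if the wrist force passes 120 N, or if a joint passes its speed limit or range.

## Working session

There is one attempt and no reset: what is moved stays moved. The work goes in short steps, Python scripts to look and compute and a tool call to move; the robot and the scene stay as the last step left them, time stands still between calls to the robot, and variables do not carry over. Pictures are saved under pics/ and viewed, about 8 in all and at most 12, crops included, and the job is handed in when it is done.

Besides the shell and the picture viewer there is one more tool, called after "Request:" as name([rows], argument=value, ...), one row to a line, values as JSON. carry_out: Moves the arm, as the interface text tells. Its arguments: {"type":"object","properties":{"moves":{"type":"array"},"force":{"type":"number"}},"required":["moves"]}

```bash
mkdir -p pics; python3 - <<'E'
from plant import r
import cv2,numpy as np
s=r.sense();print(s)
for n in("scene","side"):
    p,d=r.capture(n);cv2.imwrite(f"pics/{n}0.png",p[...,::-1]);np.savez(f"{n}0.npz",p=p,d=d,**r.calibration(n))
    c=r.calibration(n);print(n,c)
E
```

```text
{'time': 0.0, 'joint_pos': array([-6.66309592e-02,  3.00461907e-01,  1.52157759e+00,  1.28027964e-05,
        1.32071154e+00, -6.66201644e-02]), 'dq': array([-0.00012386, -0.0010441 , -0.00229905,  0.00088343,  0.00076732,
        0.00175115]), 'joint_efforts': array([-1.53750298e-03, -5.31805658e+01, -3.52735734e+01,  7.07558286e-02,
        2.43994006e-02, -4.79655944e-05]), 'eef_pos': array([5.49744791e+02, 3.34108135e-04, 2.12892848e+02]), 'eef_rot': array([3.65810608e-05, 7.07515014e-01, 2.67023683e-05, 7.06698311e-01]), 'ft_force': array([-0.37974292, -0.42010709,  0.06963424]), 'ft_torque': array([-0.0152434 ,  0.01269353,  0.00306828]), 'width': 1.0015064943000058}
scene {'mtx': array([[414.19533398,   0.        , 280.86195365],
       [  0.        , 414.19533398, 214.10138428],
       [  0.        ,   0.        ,   1.        ]]), 'view': array([[ 8.49158983e-01,  5.28027176e-01,  1.07852636e-02,
        -5.26521396e+02],
       [-3.33438709e-01,  5.20166744e-01,  7.86285689e-01,
         8.26842535e+01],
       [ 4.09570077e-01, -6.71277781e-01,  6.17768964e-01,
        -1.25317983e+03],
       [ 0.00000000e+00,  0.00000000e+00,  0.00000000e+00,
         1.00000000e+00]])}
side {'mtx': array([[406.60432739,   0.        , 273.46214889],
       [  0.        , 406.60432739, 214.74301421],
       [  0.        ,   0.        ,   1.        ]]), 'view': array([[ 9.81971954e-01, -1.87868619e-01,  2.08917330e-02,
        -5.97850384e+02],
       [ 6.79186548e-02,  4.53809969e-01,  8.88506370e-01,
        -1.72923656e+02],
       [-1.76403341e-01, -8.71069397e-01,  4.58388445e-01,
        -8.68454171e+02],
       [ 0.00000000e+00,  0.00000000e+00,  0.00000000e+00,
         1.00000000e+00]])}
```

View pics/scene0.png

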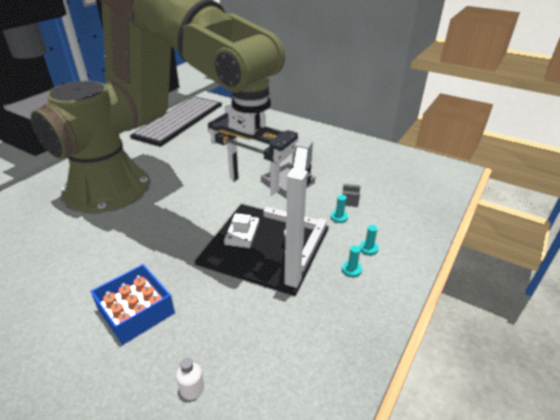

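View pics/side0.png

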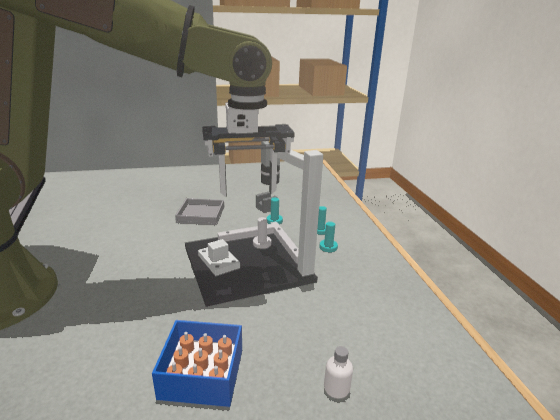

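Scene: stage around (265,245), with the lens and post at (297,215) and the bracket at (241,228). The coil bin is at (132,303), the bottle at (190,380) and the V-block at (351,195). Side: the plain steel master is at (262,232) in the fence corner under the lens, and the tray is at (200,211) to the left of the stage. The candidates at side (274,210), (322,220) and (329,237) are turquoise look-alikes, so the grey one is the master.

```bash
cat > h.py <<'E'
import numpy as np,cv2
from plant import r
def cloud(d,c):
    v,u=np.nonzero(d>0);z=d[v,u];K=c["mtx"]
    P=np.stack([(u-K[0,2])*z/K[0,0],-(v-K[1,2])*z/K[1,1],-z],1)
    V=c["view"];return (P-V[:3,3])@V[:3,:3],v,u   # R^T (P-t)
E
python3 - <<'E'
from h import *
ims=[]
X0,Y1=350,350  # map x 350..850 , y 350..-300, 1mm/px ; image row = x down->up
M=np.zeros((500,650,3),np.uint8)
A=[]
p,d=r.capture("wrist");c=r.calibration("wrist")
cv2.imwrite("pics/wrist0.png",p[...,::-1]);np.savez("wrist0.npz",p=p,d=d,**c);print(c)
for n in("scene","side","wrist"):
    f=np.load(n+"0.npz");P,v,u=cloud(f["d"],f);C=f["p"][v,u]
    A.append(np.c_[P,C,np.full(len(P),len(A))])
A=np.vstack(A);np.save("cl.npy",A)
P=A[:,:3];C=A[:,3:6];cam=A[:,6]
hsv=cv2.cvtColor(C.astype(np.uint8)[None],cv2.COLOR_RGB2HSV)[0].astype(int)
box=(P[:,0]>350)&(P[:,0]<900)&(abs(P[:,1])<350)
for k in range(3):
    m=box&(cam==k)&(C.max(1)<70)&(abs(P[:,2]-15)<6)
    q=P[m]
    if len(q)>50:
        r_=cv2.minAreaRect(q[:,:2].astype(np.float32));print(k,"stage",len(q),np.median(q[:,2]),r_)
    m=box&(cam==k)&(C.min(1)>60)&(hsv[:,1]<60)&(abs(P[:,2]-35)<4)
    q=P[m];print(" z35",len(q),q.min(0) if len(q) else 0,q.max(0) if len(q) else 0)
    g=box&(cam==k)&(abs(P[:,2])<5);print(" bench z",np.median(P[g,2]),g.sum())
B=A[box&(P[:,2]<130)];B=B[np.argsort(B[:,2])]
xi=(B[:,0]-350);yi=350-B[:,1]
sc=1.1
M=np.zeros((605,770,3),np.uint8)
for x,y,col in zip(xi,yi,B[:,3:6]):
    cv2.circle(M,(int(y*sc),int(600-x*sc)),1,col[::-1].tolist(),-1)
cv2.imwrite("pics/top.png",M[:600])
E
```

```text
{'mtx': array([[367.68808311,   0.        , 281.42028466],
       [  0.        , 367.68808311, 211.55773995],
       [  0.        ,   0.        ,   1.        ]]), 'view': array([[ 9.99999836e-01, -1.22116801e-04, -5.60082572e-04,
        -5.49978518e+02],
       [-9.29944523e-06,  9.73461468e-01, -2.28850978e-01,
         2.33290669e+01],
       [ 5.73165352e-04,  2.28850945e-01,  9.73461307e-01,
        -3.90550904e+02],
       [ 0.00000000e+00,  0.00000000e+00,  0.00000000e+00,
         1.00000000e+00]])}
0 stage 3984 13.353465822217006 ((545.3419799804688, 119.78128814697266), (275.1674499511719, 445.0516052246094), 4.336289882659912)
 z35 765 [ 352.63333526 -348.29118692   31.00523152] [760.67655136 349.93551828  38.99346721]
 bench z -1.398740081816637 38786
1 stage 3486 14.598756478197476 ((547.251953125, 31.334991455078125), (254.90867614746094, 245.86630249023438), 9.918554306030273)
 z35 793 [ 396.41741331 -346.311611     31.00220689] [786.49497979 349.98151453  38.91368716]
 bench z -0.3073879646274903 30781
2 stage 44513 15.976160921217547 ((549.9627075195312, 37.889060974121094), (259.7801208496094, 250.42762756347656), 10.056532859802246)
 z35 11105 [435.06940215 -47.75493084  31.00276712] [688.83844306 171.75412372  38.99706074]
 bench z 0.9097348404694616 54008
```

View pics/top.png

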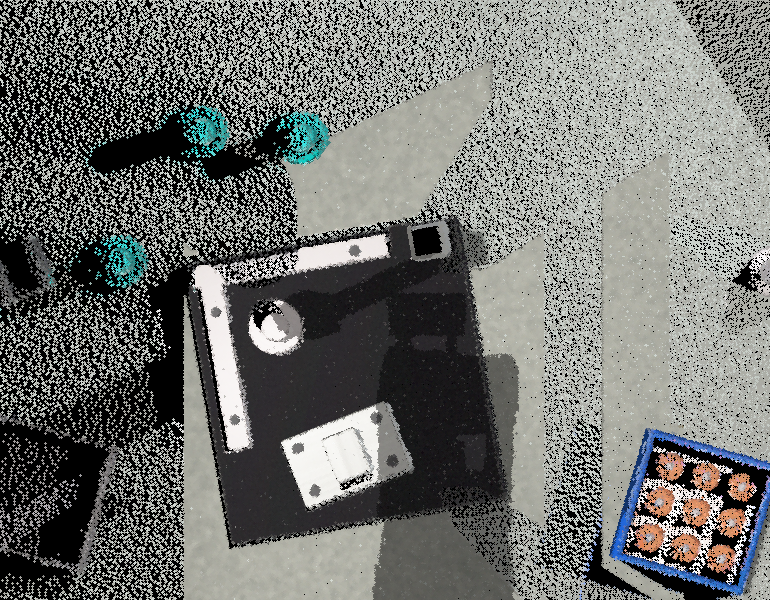

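View pics/wrist0.png

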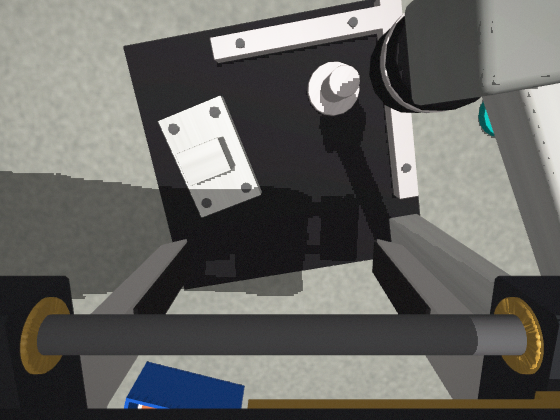

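The top map (1.1 px/mm, x up, y left) agrees with the wrist view. Stage centre is about (550,38), yaw about 10°. The master foot is at map (275,327) and the bracket at (347,455). The tray is at the lower left edge, and the three turquoise ones and the V-block are behind and to the left. Next I measure each one.

```bash
python3 - <<'E'
from h import *
A=np.load("cl.npy");P=A[:,:3];C=A[:,3:6];cam=A[:,6]
hsv=cv2.cvtColor(C.astype(np.uint8)[None],cv2.COLOR_RGB2HSV)[0].astype(int)
th=np.deg2rad(10.06);R=np.array([[np.cos(th),-np.sin(th)],[np.sin(th),np.cos(th)]])
S=np.c_[(P[:,:2]-[550,37.9])@R,P[:,2]]
w=cam==2
def rng(m,s):print(s,m.sum(),np.percentile(S[m],[1,50,99],axis=0).round(1).tolist())
f=w&(C.min(1)>70)&(abs(S[:,2]-36)<4)
m=f&(S[:,0]>98)&(S[:,1]<90);m&=S[:,1]>-62;rng(m,"farfence")
q=S[m];b=np.round(q[:,1]/10);
for e in (0,):
  e0=[(k*10,np.percentile(q[b==k,0],2)) for k in np.unique(b) if (b==k).sum()>20];e0=np.array(e0);print("far inner slope",np.polyfit(e0[:,0],e0[:,1],1),e0[:,1].round(1))
m=f&(S[:,1]>85)&(S[:,1]<125)&(S[:,0]<95)&(S[:,0]>-50);rng(m,"left")
q=S[m];b=np.round(q[:,0]/10);e0=np.array([(k*10,np.percentile(q[b==k,1],2)) for k in np.unique(b) if (b==k).sum()>20]);print("left inner",np.polyfit(e0[:,0],e0[:,1],1),e0[:,1].round(1))
# master: foot top z 27, stem top z 87
near=(abs(S[:,0]-50)<50)&(abs(S[:,1]-50)<42)
for k in range(3):
  m=near&(cam==k)&(C.min(1)>90)&(abs(S[:,2]-28)<4)
  if m.sum()>10: c=cv2.minEnclosingCircle(S[m,:2].astype(np.float32));print(k,"foot",m.sum(),c)
  m=near&(cam==k)&(abs(S[:,2]-88)<4)
  if m.sum()>10: print(k,"stemtop",m.sum(),S[m].mean(0),cv2.minEnclosingCircle(S[m,:2].astype(np.float32)))
for k in range(3):
  br=(cam==k)&(S[:,0]<30)&(S[:,0]>-120)&(abs(S[:,1])<90)
  for z,nm in((31,"base"),(65,"boss")):
    m=br&(abs(S[:,2]-z)<4)&(C.min(1)>60)
    if m.sum()>20:
      rr=cv2.minAreaRect(P[m,:2].astype(np.float32));print(k,nm,m.sum(),np.median(P[m,2]),rr,"stage c",S[m].mean(0))
# tray & others
for k in range(2):
  m=(cam==k)&(P[:,0]>300)&(P[:,0]<600)&(P[:,1]>180)&(P[:,1]<500)&(abs(P[:,2]-25)<6)
  q=P[m]; 
  if len(q)>20: print(k,"tray",len(q),cv2.minAreaRect(q[:,:2].astype(np.float32)))
  m=(cam==k)&(P[:,0]>300)&(P[:,0]<900)&(P[:,1]>180)&(P[:,1]<500)&(P[:,2]>38)&(P[:,2]<46)&(hsv[:,2]<110)&(hsv[:,1]<90)
  if m.sum()>5: print(k,"vblock?",m.sum(),P[m].mean(0))
  m=(cam==k)&(hsv[:,0]>80)&(hsv[:,0]<100)&(hsv[:,1]>120)&(P[:,2]>50)&(P[:,2]<85)&(P[:,0]<1000)&(abs(P[:,1])<500)&(P[:,0]>300)
  q=P[m];
  if len(q): 
    _,l,c=cv2.kmeans(q[:,:2].astype(np.float32),3,None,(3,50,.1),5,2);print("turq",c.round().tolist())
E
```

```text
farfence 1766 [[105.4, -58.7, 32.8], [113.8, -17.4, 36.0], [123.4, 23.1, 38.6]]
far inner slope [4.66172478e-03 1.05595723e+02] [105.2 105.5 105.4 105.4 105.5 105.7 105.4 105.7 105.6]
left 3671 [[-42.4, 94.6, 33.0], [26.4, 103.4, 36.1], [93.5, 112.7, 38.7]]
left inner [-3.8649604e-03  9.4843579e+01] [94.9 95.  94.9 94.9 94.8 94.8 94.8 94.8 94.7 94.6 94.6 94.6 94.5 94.5]
0 foot 20 ((52.056339263916016, 81.02201080322266), 47.18925857543945)
1 foot 113 ((44.957218170166016, 70.88729858398438), 47.65713119506836)
1 stemtop 41 [55.90231828 50.60563246 86.58397878] ((55.80716323852539, 51.44215393066406), 12.7020902633667)
2 foot 1168 ((58.257144927978516, 52.65852355957031), 23.892879486083984)
2 stemtop 807 [57.84924172 52.39794616 88.01740403] ((58.221675872802734, 52.58434295654297), 12.057808876037598)
0 base 387 29.621238896659722 ((486.3450012207031, 50.218814849853516), (151.98782348632812, 82.19546508789062), 88.07086181640625) stage c [-61.64871242  -9.03673012  29.63963566]
0 boss 123 63.416369622123746 ((480.3915100097656, 32.30093002319336), (40.009342193603516, 32.9222030639
[... 538 characters left out ...]
287841797), 21.19546890258789) stage c [-65.06424435  12.87471012  31.9234595 ]
2 boss 1619 65.87656711671018 ((481.9205017089844, 35.659156799316406), (40.61785888671875, 29.94137954711914), 20.914583206176758) stage c [-66.83007234   9.99763743  65.84227861]
0 tray 91 ((447.3333740234375, 315.98992919921875), (120.02088928222656, 125.85631561279297), 75.08243560791016)
0 vblock? 26 [651.3694534  329.30243688  39.95880346]
turq [[772.0, 71.0], [661.0, 238.0], [777.0, 163.0]]
1 tray 250 ((446.0677490234375, 318.5123291015625), (127.28656768798828, 120.12320709228516), 74.89712524414062)
1 vblock? 25 [642.08294169 330.68547724  40.15548898]
turq [[655.0, 237.0], [768.0, 72.0], [773.0, 163.0]]
```

Only turns about the tool's x can be commanded, so I check how the gripper's shape relates to the lens before choosing an approach.

```bash
python3 - <<'E'
from h import *
A=np.load("cl.npy");P=A[:,:3];cam=A[:,6]
m=(cam<2)&(abs(P[:,0]-550)<130)&(abs(P[:,1])<110)&(P[:,2]>185)
q=P[m]
for z in range(190,480,10):
  s=q[(q[:,2]>=z)&(q[:,2]<z+10)]
  if len(s)>4: print(z,z-213,len(s),np.percentile(s,[3,97],axis=0)[:,:2].round().tolist())
print("lens")
th=.1712;R=np.array([[np.cos(th),-np.sin(th)],[np.sin(th),np.cos(th)]])
S=np.c_[(P[:,:2]-[550,37.9])@R,P[:,2]]
for z in range(180,310,10):
  m=(S[:,2]>=z)&(S[:,2]<z+10)&(S[:,0]>20)&(S[:,0]<150)&(S[:,1]>-130)&(S[:,1]<110)&(P[:,1]>30)
  s=S[m]
  if len(s)>4: print(z,len(s),np.percentile(s,[3,97],axis=0)[:,:2].round().tolist())
E
```

```text
190 -23 135 [[593.0, -58.0], [679.0, 92.0]]
200 -13 186 [[498.0, -58.0], [678.0, 93.0]]
210 -3 271 [[491.0, -57.0], [678.0, 89.0]]
220 7 287 [[491.0, -57.0], [677.0, 90.0]]
230 17 302 [[492.0, -57.0], [677.0, 98.0]]
240 27 309 [[491.0, -58.0], [678.0, 102.0]]
250 37 312 [[491.0, -58.0], [678.0, 99.0]]
260 47 377 [[491.0, -57.0], [677.0, 98.0]]
270 57 416 [[491.0, -57.0], [677.0, 89.0]]
280 67 740 [[494.0, -56.0], [675.0, 102.0]]
290 77 191 [[491.0, -58.0], [678.0, 8.0]]
300 87 422 [[471.0, -56.0], [678.0, 21.0]]
310 97 854 [[474.0, -36.0], [629.0, 23.0]]
320 107 608 [[469.0, -36.0], [634.0, 14.0]]
330 117 758 [[467.0, -36.0], [636.0, 17.0]]
340 127 1586 [[464.0, -34.0], [635.0, 25.0]]
350 137 373 [[509.0, -24.0], [565.0, 15.0]]
360 147 333 [[509.0, -23.0], [565.0, 15.0]]
370 157 207 [[508.0, -22.0], [565.0, 13.0]]
380 167 285 [[508.0, -37.0], [565.0, -15.0]]
390 177 483 [[510.0, -39.0], [585.0, 12.0]]
400 187 431 [[517.0, -35.0], [581.0, 7.0]]
410 197 342 [[519.0, -35.0], [581.0, 1.0]]
420 207 410 [[517.0, -36.0], [582.0, 4.0]]
430 217 361 [[519.0, -57.0], [582.0, 19.0]]
440 227 410 [[497.0, -61.0], [577.0, 38.0]]
450 237 799 [[430.0, -63.0], [582.0, 34.0]]
460 247 1062 [[429.0, -63.0], [586.0, 36.0]]
470 257 1189 [[429.0, -63.0], [587.0, 36.0]]
lens
190 344 [[52.0, 24.0], [90.0, 58.0]]
200 506 [[52.0, 25.0], [88.0, 59.0]]
210 434 [[51.0, 24.0], [90.0, 59.0]]
220 979 [[51.0, 23.0], [75.0, 60.0]]
230 1563 [[52.0, 24.0], [81.0, 57.0]]
240 1111 [[55.0, 27.0], [83.0, 60.0]]
250 1320 [[55.0, 27.0], [59.0, 58.0]]
260 2311 [[55.0, -17.0], [80.0, 55.0]]
270 4739 [[55.0, -19.0], [80.0, 51.0]]
280 7976 [[55.0, -12.0], [79.0, 48.0]]
290 5953 [[56.0, 28.0], [73.0, 46.0]]
300 284 [[46.0, -16.0], [60.0, -12.0]]
```

Request:
carry_out([
  [1, [-5, 0, 0], 0],
  [1, [-10, 0, 0], 0],
  [1, [-15, 0, 0], 0],
  [1, [-20, 0, 0], 0],
  [1, [-25, 0, 0], 0],
  [1, [-30, 0, 0], 0],
  [1, [-35, 0, 0], 0],
  [1, [-40, 0, 0], 0],
  [1, [-45, 0, 0], 0],
  [1, [-50, 0, 0], 0],
])

```text
time: 1.15
eef_pos: [528.4, -0.1, 642.3]
eef_rot: [0.0, 0.704, 0.0, 0.71]
ft_force: [-9.2, 0.3, 11.2]
width: 1.0
```

Request:
carry_out([
  [1, [0, 0, 0], 0],
  [1, [0, 0, 0], 0],
  [1, [0, 0, 0], 0],
])

```text
time: 1.45
eef_pos: [528.4, -0.1, 643.8]
eef_rot: [-0.0, 0.702, -0.0, 0.713]
ft_force: [0.3, -0.1, 0.5]
width: 1.0
```

Request:
carry_out([
  [1, [5, 0, 0], 0],
  [1, [10, 0, 0], 0],
  [1, [10, 0, 0], 0],
  [1, [10, 0, 0], 0],
])

```text
time: 1.85
eef_pos: [529.1, 0.0, 538.5]
eef_rot: [0.0, 0.705, 0.0, 0.709]
ft_force: [0.8, 0.3, 1.1]
width: 1.001
```

Out-of-reach targets are met with a slight tilt, and the commanded pose resets to what was reached. Pushing forward past the reach should therefore tilt the fingers forward. I'll try it up here, clear of everything.

Request:
carry_out([
  [1, [0, 0, 5], 0],
  [1, [0, 0, 10], 0],
  [1, [0, 0, 15], 0],
  [1, [0, 0, 20], 0],
  [1, [0, 0, 25], 0],
  [1, [0, 0, 30], 0],
  [1, [0, 0, 35], 0],
  [1, [0, 0, 40], 0],
  [1, [0, 0, 45], 0],
  [1, [0, 0, 45], 0],
])

```text
time: 2.85
eef_pos: [726.3, -0.1, 441.8]
eef_rot: [-0.0, 0.691, -0.0, 0.722]
ft_force: [-1.2, -0.1, -0.4]
width: 0.997
```

```bash
cat > s.py <<'E'
from h import *
from scipy.spatial.transform import Rotation as Ro
s=r.sense();Q=Ro.from_quat(s["eef_rot"]).as_matrix()
print("t",round(s["time"],2),"j",s["joint_pos"].round(3),"p",s["eef_pos"].round(1),"w",round(s["width"],3),"f",s["ft_force"].round(1))
print("x",Q[:,0].round(3),"y",Q[:,1].round(3),"z",Q[:,2].round(3))
E
python3 s.py
```

```text
t 2.85 j [-0.051  0.808  0.236  0.003  2.054 -0.05 ] p [ 7.263e+02 -1.000e-01  4.418e+02] w 0.997 f [-1.2 -0.1 -0.4]
x [ 0.044 -0.    -0.999] y [ 0.  1. -0.] z [ 0.999 -0.     0.044]
```

Request:
carry_out([
  [1, [-200, 0, 300], 0],
  [1, [-200, 0, 300], 0],
  [1, [-200, 0, 300], 0],
  [1, [-200, 0, 300], 0],
])

```text
time: 3.25
eef_pos: [728.3, -0.1, 451.6]
eef_rot: [-0.0, 0.68, -0.0, 0.733]
ft_force: [-0.1, 0.3, 0.3]
width: 0.999
```

```bash
python3 s.py
```

```text
t 3.25 j [-0.052  0.795  0.235  0.004  2.036 -0.05 ] p [ 7.283e+02 -1.000e-01  4.516e+02] w 0.999 f [-0.1  0.3  0.3]
x [ 0.075 -0.    -0.997] y [ 0.  1. -0.] z [ 0.997 -0.     0.075]
```

Request:
carry_out([
  [1, [-200, 0, 300], 0],
  [1, [-200, 0, 300], 0],
  [1, [-200, 0, 300], 0],
  [1, [-200, 0, 300], 0],
  [1, [-200, 0, 300], 0],
  [1, [-200, 0, 300], 0],
  [1, [-200, 0, 300], 0],
  [1, [-200, 0, 300], 0],
  [1, [-200, 0, 300], 0],
  [1, [-200, 0, 300], 0],
])

```text
time: 4.25
eef_pos: [724.4, -0.0, 468.3]
eef_rot: [0.0, 0.669, -0.0, 0.743]
ft_force: [0.5, 0.4, 0.3]
width: 1.001
```

```bash
python3 s.py
```

```text
t 4.25 j [-0.053  0.772  0.236  0.006  2.03  -0.05 ] p [724.4  -0.  468.3] w 1.001 f [0.5 0.4 0.3]
x [ 0.104 -0.    -0.995] y [0. 1. 0.] z [ 0.995 -0.     0.104]
```

Each call adds about 1.75° of forward tilt and saturates within a few rows. Repeating short calls gets the roughly 33° I need.

Request:
carry_out([
  [1, [-150, 0, 300], 0],
  [1, [-150, 0, 300], 0],
])

```text
time: 4.45
eef_pos: [734.2, -0.0, 467.7]
eef_rot: [-0.0, 0.657, -0.0, 0.754]
ft_force: [1.0, 0.0, 0.1]
width: 1.001
```

Request:
carry_out([
  [1, [-150, 0, 300], 0],
  [1, [-150, 0, 300], 0],
])

```text
time: 4.65
eef_pos: [742.0, -0.0, 469.1]
eef_rot: [-0.0, 0.645, 0.0, 0.764]
ft_force: [-0.8, 0.3, -0.6]
width: 1.0
```

Request:
carry_out([
  [1, [-100, 0, 300], 0],
  [1, [-100, 0, 300], 0],
  [1, [-100, 0, 300], 0],
])

```text
time: 4.95
eef_pos: [759.2, -0.0, 456.9]
eef_rot: [0.0, 0.634, -0.0, 0.773]
ft_force: [0.8, -0.0, 0.0]
width: 0.998
```

Request:
carry_out([
  [1, [-100, 0, 300], 0],
  [1, [-100, 0, 300], 0],
  [1, [-100, 0, 300], 0],
])

```text
time: 5.25
eef_pos: [772.8, -0.0, 451.0]
eef_rot: [-0.0, 0.622, -0.0, 0.783]
ft_force: [-1.0, -0.9, 0.4]
width: 1.0
```

Request:
carry_out([
  [1, [0, 0, 300], 0],
  [1, [0, 0, 300], 0],
  [1, [0, 0, 300], 0],
])

```text
time: 5.55
eef_pos: [806.2, -0.0, 413.4]
eef_rot: [0.0, 0.609, 0.0, 0.793]
ft_force: [-0.4, -0.4, -0.1]
width: 0.996
```

Request:
carry_out([
  [1, [0, 0, 300], 0],
  [1, [0, 0, 300], 0],
  [1, [0, 0, 300], 0],
])

```text
time: 5.85
eef_pos: [832.2, -0.0, 385.3]
eef_rot: [-0.0, 0.596, -0.0, 0.803]
ft_force: [0.1, 0.7, 0.1]
width: 0.997
```

Request:
carry_out([
  [1, [-60, 0, 300], 0],
  [1, [-60, 0, 300], 0],
])

```text
time: 6.05
eef_pos: [840.5, -0.0, 390.1]
eef_rot: [-0.0, 0.581, -0.0, 0.814]
ft_force: [-0.7, 0.6, 0.7]
width: 1.001
```

Request:
carry_out([
  [1, [-60, 0, 300], 0],
  [1, [-60, 0, 300], 0],
])

```text
time: 6.25
eef_pos: [847.2, -0.0, 397.1]
eef_rot: [-0.0, 0.566, -0.0, 0.824]
ft_force: [-0.3, -0.3, 0.3]
width: 0.996
```

Request:
carry_out([
  [1, [-60, 0, 300], 0],
  [1, [-60, 0, 300], 0],
])

```text
time: 6.45
eef_pos: [852.7, -0.0, 405.1]
eef_rot: [-0.0, 0.552, -0.0, 0.834]
ft_force: [0.5, 0.5, 0.2]
width: 1.001
```

Request:
carry_out([
  [1, [-60, 0, 300], 0],
  [1, [-60, 0, 300], 0],
])

```text
time: 6.65
eef_pos: [856.9, 0.0, 415.5]
eef_rot: [-0.0, 0.538, -0.0, 0.843]
ft_force: [0.2, 0.3, -0.8]
width: 1.0
```

Request:
carry_out([
  [1, [-60, 0, 300], 0],
  [1, [-60, 0, 300], 0],
])

```text
time: 6.85
eef_pos: [859.8, -0.0, 428.2]
eef_rot: [-0.0, 0.524, -0.0, 0.852]
ft_force: [-0.5, -0.1, 0.6]
width: 1.002
```

Request:
carry_out([
  [1, [-60, 0, 300], 0],
  [1, [-60, 0, 300], 0],
])

```text
time: 7.05
eef_pos: [861.4, -0.0, 442.7]
eef_rot: [-0.0, 0.509, -0.0, 0.861]
ft_force: [0.1, 0.4, 0.4]
width: 1.003
```

Request:
carry_out([
  [1, [-60, 0, 300], 0],
  [1, [-60, 0, 300], 0],
])

```text
time: 7.25
eef_pos: [861.9, -0.0, 458.8]
eef_rot: [-0.0, 0.495, -0.0, 0.869]
ft_force: [-0.0, -0.9, 0.1]
width: 1.002
```

Request:
carry_out([
  [1, [-60, 0, 300], 0],
  [1, [-60, 0, 300], 0],
])

```text
time: 7.45
eef_pos: [861.1, -0.0, 476.4]
eef_rot: [-0.0, 0.48, -0.0, 0.877]
ft_force: [-0.5, 0.0, -0.2]
width: 1.003
```

Request:
carry_out([
  [1, [-60, 0, 300], 0],
  [1, [-60, 0, 300], 0],
])

```text
time: 7.65
eef_pos: [859.2, 0.0, 495.0]
eef_rot: [-0.0, 0.465, -0.0, 0.885]
ft_force: [-0.5, -0.2, -0.0]
width: 1.002
```

Request:
carry_out([
  [1, [-60, 0, 300], 0],
  [1, [-60, 0, 300], 0],
])

```text
time: 7.85
eef_pos: [856.2, -0.0, 514.8]
eef_rot: [-0.0, 0.45, -0.0, 0.893]
ft_force: [0.2, 0.3, -0.4]
width: 0.998
```

```bash
python3 s.py
```

```text
t 7.85 j [-0.052  0.777  0.235  0.031  1.492 -0.045] p [856.2  -0.  514.8] w 0.998 f [ 0.2  0.3 -0.4]
x [ 0.595 -0.    -0.803] y [ 0.  1. -0.] z [0.803 0.    0.595]
```

Tilt is now 36.5° along world +x. The stage is yawed 9.8°, so I'll swing left and push outward there to turn the tilt direction toward the stage's x.

Request:
carry_out([
  [1, [-21, 60, -28.5], 0],
  [1, [-21, 60, -28.5], 0],
  [1, [-21, 60, -28.5], 0],
  [1, [-21, 60, -28.5], 0],
  [1, [-21, 60, -28.5], 0],
  [1, [-21, 60, -28.5], 0],
  [1, [-21, 60, -28.5], 0],
  [1, [-21, 60, -28.5], 0],
  [1, [-21, 60, -28.5], 0],
  [1, [-21, 60, -28.5], 0],
])

```text
time: 8.85
eef_pos: [604.3, 426.0, 514.4]
eef_rot: [0.0, 0.45, 0.0, 0.893]
ft_force: [0.3, -0.6, 0.5]
width: 1.002
```

Request:
carry_out([
  [1, [0, 50, 0], 0],
  [1, [0, 50, 0], 0],
  [1, [0, 50, 0], 0],
  [1, [0, 50, 0], 0],
  [1, [0, 50, 0], 0],
  [1, [0, 50, 0], 0],
  [1, [0, 50, 0], 0],
])

```text
time: 9.55
eef_pos: [545.7, 644.7, 446.2]
eef_rot: [0.005, 0.442, 0.01, 0.897]
ft_force: [-0.9, -0.5, 0.1]
width: 0.999
```

```bash
python3 s.py
```

```text
t 9.55 j [ 0.978  0.876  0.236 -0.516  1.6    0.84 ] p [545.7 644.7 446.2] w 0.999 f [-0.9 -0.5  0.1]
x [ 0.609  0.023 -0.792] y [-0.014  1.     0.018] z [0.793 0.    0.61 ]
```

Request:
carry_out([
  [1, [-60, 300, -40], 0],
  [1, [-60, 300, -40], 0],
  [1, [-60, 300, -40], 0],
])

```text
time: 9.85
eef_pos: [473.1, 711.1, 414.1]
eef_rot: [0.01, 0.435, 0.019, 0.9]
ft_force: [-0.3, -0.1, 0.3]
width: 1.0
```

Request:
carry_out([
  [1, [-60, 300, -40], 0],
  [1, [-60, 300, -40], 0],
  [1, [-60, 300, -40], 0],
])

```text
time: 10.15
eef_pos: [403.6, 762.8, 382.7]
eef_rot: [0.015, 0.429, 0.031, 0.903]
ft_force: [0.8, 0.1, 0.1]
width: 1.001
```

```bash
python3 s.py
```

```text
t 10.15 j [ 1.215  0.966  0.236 -0.603  1.585  1.072] p [403.6 762.8 382.7] w 1.001 f [0.8 0.1 0.1]
x [ 0.631  0.068 -0.773] y [-0.042  0.998  0.054] z [ 0.775 -0.002  0.632]
```

Request:
carry_out([
  [1, [-100, 300, -80], 0],
  [1, [-100, 300, -80], 0],
])

```text
time: 10.35
eef_pos: [346.7, 792.9, 368.5]
eef_rot: [0.021, 0.423, 0.041, 0.905]
ft_force: [0.2, 0.3, 0.5]
width: 0.997
```

Request:
carry_out([
  [1, [-100, 300, -80], 0],
  [1, [-100, 300, -80], 0],
])

```text
time: 10.55
eef_pos: [291.9, 817.3, 355.4]
eef_rot: [0.026, 0.419, 0.053, 0.906]
ft_force: [-0.6, -0.4, -1.0]
width: 0.998
```

```bash
python3 s.py
```

```text
t 10.55 j [ 1.37   1.006  0.235 -0.653  1.585  1.213] p [291.9 817.3 355.4] w 0.998 f [-0.6 -0.4 -1. ]
x [ 0.644  0.117 -0.756] y [-0.073  0.993  0.092] z [ 0.762 -0.004  0.648]
```

Tilt 41°, direction 10.3°, close to the stage yaw. Next I compute the moves to the pre-grasp.

```bash
cat > go.py <<'E'
import sys
from h import *
from scipy.spatial.transform import Rotation as Ro
s=r.sense();Q=Ro.from_quat(s["eef_rot"]).as_matrix()
g=np.array([float(a) for a in sys.argv[1:4]])
print("tcp",s["eef_pos"].round(1),"x",Q[:,0].round(3),"z",Q[:,2].round(3),"j",s["joint_pos"].round(2),"w",round(s["width"],3))
print("shift cm",((g-s["eef_pos"])@Q/10).round(2),"dist",np.linalg.norm(g-s["eef_pos"]).round(1),"level turn",np.rad2deg(np.arctan2(Q[2,2],Q[2,1])).round(2)-180)
E
python3 go.py 480 80 330
```

```text
tcp [291.9 817.3 355.4] x [ 0.644  0.117 -0.756] z [ 0.762 -0.004  0.648] j [ 1.37  1.01  0.24 -0.65  1.58  1.21] w 0.998
shift cm [  5.37 -74.83  12.96] dist 761.3 level turn -98.07
```

Request:
carry_out([
  [1, [3, -40, 7], 0],
  [1, [3, -40, 7], 0],
  [1, [3, -40, 7], 0],
  [1, [3, -40, 7], 0],
  [1, [3, -40, 7], 0],
  [1, [5.4, -75, 13], 0],
  [1, [5.4, -75, 13], 0],
  [1, [5.4, -75, 13], 0],
  [1, [5.4, -75, 13], 0],
  [1, [5.4, -75, 13], 0],
])

```text
time: 11.55
eef_pos: [401.3, 399.6, 343.3]
eef_rot: [0.026, 0.419, 0.052, 0.906]
ft_force: [1.8, -0.2, 1.0]
width: 0.998
```

```bash
python3 go.py 480 80 330
```

```text
tcp [401.3 399.6 343.3] x [ 0.644  0.117 -0.756] z [ 0.761 -0.004  0.648] j [ 0.93 -0.01  1.72 -0.58  0.95  1.11] w 0.998
shift cm [  2.34 -32.43   5.26] dist 329.4 level turn -98.06
```

Request:
carry_out([
  [1, [2, -33, 5], -98],
  [1, [2, -33, 5], -98],
  [1, [2, -33, 5], -98],
  [1, [2, -33, 5], -98],
  [1, [2, -33, 5], -98],
  [1, [2, -33, 5], -98],
  [1, [2, -33, 5], -98],
  [1, [2, -33, 5], -98],
  [1, [2, -33, 5], -98],
  [1, [2, -33, 5], -98],
])

```text
time: 12.55
eef_pos: [475.4, 80.1, 330.7]
eef_rot: [-0.427, 0.343, 0.255, 0.797]
ft_force: [0.1, 0.3, -0.2]
width: 0.999
```

Request:
carry_out([
  [1, [0, 0, 0], -12.5],
  [1, [0, 0, 0], -12.5],
  [1, [0, 0, 0], -12.5],
])

```text
time: 12.85
eef_pos: [475.2, 81.3, 330.6]
eef_rot: [-0.51, 0.313, 0.29, 0.747]
ft_force: [-0.8, 1.1, 0.1]
width: 0.997
```

```bash
python3 go.py 541 89 135
```

```text
tcp [475.2  81.3 330.6] x [ 0.635  0.113 -0.764] z [0.172 0.944 0.283] j [ 0.05 -0.31  2.    0.12  0.76 -1.3 ] w 0.997
shift cm [19.21  6.62 -3.68] dist 206.5 level turn -26.03
```

Request:
carry_out([
  [1, [0, 0, 0], -8],
  [1, [0, 0, 0], -16],
  [1, [0, 0, 0], -24],
  [1, [0, 0, 0], -26],
  [1, [0, 0, 0], -26],
  [1, [0, 0, 0], -26],
])

```text
time: 13.45
eef_pos: [475.2, 81.7, 330.3]
eef_rot: [0.664, -0.241, -0.353, -0.614]
ft_force: [0.4, 0.1, 0.2]
width: 1.002
```

```bash
python3 go.py 541 89 135
```

```text
tcp [475.2  81.7 330.3] x [ 0.635  0.114 -0.764] z [-0.174  0.985  0.003] j [ 0.05 -0.31  2.    0.12  0.76 -1.75] w 1.002
shift cm [19.19  7.54 -0.48] dist 206.2 level turn -0.25
```

The jaws are level and at 10.0°, parallel to stage y. Down to the pre-grasp, then one close look.

Request:
carry_out([
  [1, [5, 2, 0], 0],
  [1, [10, 4, 0], 0],
  [1, [15, 6, -0.5], 0],
  [1, [19.2, 7.5, -0.5], 0],
  [1, [19.2, 7.5, -0.5], 0],
  [1, [19.2, 7.5, -0.5], 0],
])

```text
time: 14.05
eef_pos: [541.3, 88.7, 134.6]
eef_rot: [0.664, -0.241, -0.354, -0.613]
ft_force: [0.7, -1.0, -0.2]
width: 1.002
```

```bash
python3 - <<'E'
from h import *
c=r.calibration("wrist");p,d=r.capture("wrist");cv2.imwrite("pics/w1.png",p[...,::-1])
P,v,u=cloud(d,c);th=.1712;R=np.array([[np.cos(th),-np.sin(th)],[np.sin(th),np.cos(th)]])
C=p[v,u].astype(int)
m=(abs(P[:,0]-598)<40)&(abs(P[:,1]-100)<40)
for z in (30,40,50,60,70,80,86):
    q=P[m&(abs(P[:,2]-z)<4)]
    if len(q): print(z,len(q),q[:,:2].min(0).round(1),q[:,:2].max(0).round(1))
q=P[m&(P[:,2]>50)&(P[:,2]<84)];q=q[np.hypot(*(q[:,:2]-[598,100]).T)<18]
# circle fit r=12
from scipy.optimize import least_squares
print(least_squares(lambda k:np.hypot(*(q[:,:2]-k).T)-12,[598,100]).x,len(q))
E
python3 go.py 605 101 58
```

```text
30 1418 [558.9  75.9] [619. 140.]
40 282 [558.2  87.8] [597.1 139.9]
50 258 [584.9  87.5] [599.1 110.8]
60 270 [584.8  87.7] [598.  110.3]
70 297 [585.1  87.8] [597.2 111.2]
80 321 [585.1  87.6] [598.8 110.6]
86 707 [584.9  87.6] [609.6 111. ]
[598.1619557   99.59197943] 1236
tcp [541.8  88.7 136.6] x [ 0.635  0.114 -0.764] z [-0.175  0.985  0.002] j [ 0.06  0.11  2.11  0.34  0.23 -2.  ] w 0.998
shift cm [10.16  0.16  0.09] dist 101.6 level turn -0.1599999999999966
```

View pics/w1.png

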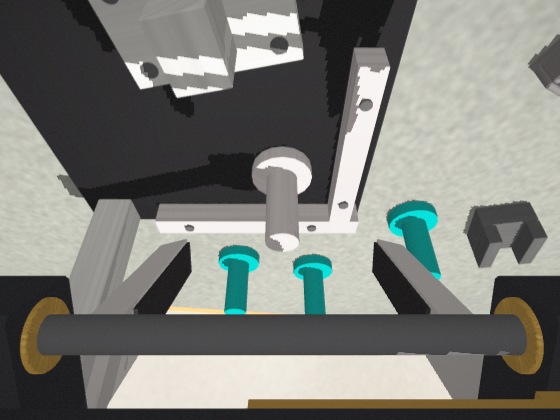

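The grey steel master is at (280,200), with the turquoise ones behind the fence. The stem fits at (598.2, 99.6), within 1 mm of the first estimate. Moving in.

Request:
carry_out([
  [1, [2.5, 0, 0], 0],
  [1, [5, 0.1, 0], 0],
  [1, [7.5, 0.1, 0], 0],
  [1, [9, 0.15, 0], 0],
  [1, [10.15, 0.15, 0], 0],
  [1, [10.15, 0.15, 0], 0],
  [1, [10.15, 0.15, 0], 0],
])

```text
time: 14.8
eef_pos: [605.4, 100.2, 59.3]
eef_rot: [0.665, -0.239, -0.353, -0.614]
ft_force: [0.0, 0.1, 0.8]
width: 0.999
```

```bash
python3 go.py 605 101 58
```

```text
tcp [605.4 100.2  59.3] x [ 0.637  0.115 -0.762] z [-0.176  0.984  0.002] j [ 0.08  0.4   1.99  0.86  0.09 -2.51] w 0.999
shift cm [0.08 0.1  0.08] dist 1.6 level turn -0.13999999999998636
```

Request:
carry_out([
  [-1, [0, 0, 0], 0],
  [-1, [0, 0, 0], 0],
  [-1, [0, 0, 0], 0],
  [-1, [0, 0, 0], 0],
  [-1, [0, 0, 0], 0],
  [-1, [0, 0, 0], 0],
  [-1, [0, 0, 0], 0],
], force=30)

```text
time: 15.5
eef_pos: [604.7, 99.9, 56.3]
eef_rot: [0.665, -0.24, -0.354, -0.613]
ft_force: [1.0, -0.3, -0.7]
width: 0.441
```

Request:
carry_out([
  [-1, [-1, 0, 0], 0],
  [-1, [-3, 0, 0], 0],
  [-1, [-6, 0, 0], 0],
  [-1, [-10, 0, 0], 0],
  [-1, [-14, -1, 0], 0],
  [-1, [-18, -2, 0], 0],
  [-1, [-18, -2, 0], 0],
  [-1, [-18, -2, 0], 0],
])

```text
time: 16.3
eef_pos: [505.8, 82.1, 207.5]
eef_rot: [0.665, -0.24, -0.353, -0.613]
ft_force: [-0.3, -0.3, -0.0]
width: 0.003
```

```bash
python3 go.py 446 317 200; python3 - <<'E'
from h import *
for n in("side","scene"):
    p,d=r.capture(n);np.savez(n+"1.npz",p=p,d=d,**r.calibration(n))
    cv2.imwrite(f"pics/{n}1.png",p[...,::-1])
    P,v,u=cloud(d,r.calibration(n));C=p[v,u].astype(int)
    m=(P[:,0]>340)&(P[:,0]<560)&(P[:,1]>220)&(P[:,1]<420)&(abs(P[:,2]-25)<5)
    print(n,m.sum(),cv2.minAreaRect(P[m,:2].astype(np.float32)) if m.sum()>10 else "")
E
```

```text
tcp [505.8  82.1 207.5] x [ 0.636  0.114 -0.763] z [-0.175  0.984  0.001] j [ 0.05 -0.1   2.13  0.21  0.42 -1.86] w 0.003
shift cm [-0.55  1.84 24.17] dist 242.5 level turn -0.06999999999999318
side 233 ((446.78564453125, 318.3453369140625), (127.38070678710938, 120.94775390625), 74.5339126586914)
scene 112 ((445.3120422363281, 315.60638427734375), (120.33556365966797, 122.90078735351562), 73.82239532470703)
```

The fingers were still closing (0.44) when I lifted, so they missed the stem. I check where the master is.

View pics/side1.png

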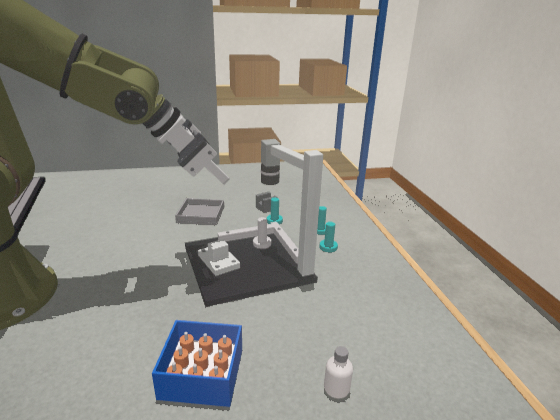

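```bash
python3 - <<'E'
from h import *
from scipy.optimize import least_squares
c=r.calibration("wrist");p,d=r.capture("wrist")
P,v,u=cloud(d,c)
q=P[(P[:,2]>50)&(P[:,2]<84)];q=q[np.hypot(*(q[:,:2]-[598,100]).T)<25]
print(least_squares(lambda k:np.hypot(*(q[:,:2]-k).T)-12,[598,100]).x,len(q),q[:,2].max())
q=P[np.hypot(*(P[:,:2]-[598,100]).T)<30];print(q[:,2].max())
E
```

```text
[598.16165152  99.69014601] 703 83.9841688016541
251.68565101495616
```

The master still stands untouched at (262,232) in the side view. I open the jaws and go in again, this time waiting for them to close.

Request:
carry_out([
  [0.3, [0, 0, 0], 0],
  [0.3, [2, 0.2, 0], 0],
  [0.3, [4, 0.5, 0], 0],
  [0.3, [6, 1, 0], 0],
  [0.3, [8, 2, 0], 0],
  [0.3, [8, 2, 0], 0],
  [0.3, [8, 2, 0], 0],
  [0.3, [8, 2, 0], 0],
])

```text
time: 17.25
eef_pos: [541.5, 88.5, 133.7]
eef_rot: [0.665, -0.24, -0.353, -0.613]
ft_force: [-0.4, -0.2, -0.2]
width: 0.636
```

```bash
python3 go.py 605 101 58
```

```text
tcp [541.5  88.5 133.7] x [ 0.635  0.114 -0.764] z [-0.175  0.984  0.001] j [ 0.06  0.12  2.12  0.35  0.22 -2.01] w 0.636
shift cm [ 9.96 -0.06  0.11] dist 99.6 level turn -0.0800000000000125
```

Request:
carry_out([
  [0.3, [2.5, 0, 0], 0],
  [0.3, [5, 0, 0], 0],
  [0.3, [7.5, 0, 0.1], 0],
  [0.3, [9, 0, 0.1], 0],
  [0.3, [9.9, 0, 0.1], 0],
  [0.3, [9.9, 0, 0.1], 0],
  [-1, [9.9, 0, 0.1], 0],
  [-1, [9.9, 0, 0.1], 0],
  [-1, [9.9, 0, 0.1], 0],
  [-1, [9.9, 0, 0.1], 0],
], force=30)

```text
time: 18.25
eef_pos: [604.0, 100.8, 57.7]
eef_rot: [0.665, -0.24, -0.353, -0.613]
ft_force: [0.4, -0.6, 0.4]
width: 0.347
```

Request:
carry_out([
  [-1, [0, 0, 0], 0],
  [-1, [0, 0, 0], 0],
  [-1, [0, 0, 0], 0],
  [-1, [0, 0, 0], 0],
  [-1, [0, 0, 0], 0],
])

```text
time: 18.75
eef_pos: [604.1, 100.7, 57.3]
eef_rot: [0.665, -0.24, -0.353, -0.613]
ft_force: [-1.9, -0.8, 3.8]
width: 0.238
```

```bash
python3 go.py 605 101 58
```

```text
tcp [604.1 100.7  57.3] x [ 0.635  0.114 -0.764] z [-0.175  0.985  0.001] j [ 0.08  0.4   1.99  0.85  0.09 -2.49] w 0.238
shift cm [ 0.01 -0.12  0.01] dist 1.2 level turn -0.0800000000000125
```

Request:
carry_out([
  [-1, [-1, 0, 0], 0],
  [-1, [-3, 0, 0], 0],
  [-1, [-6, 0, 0], 0],
  [-1, [-9, 0, 0], 0],
  [-1, [-12, 0, 0], 0],
  [-1, [-14, 0, 0], 0],
  [-1, [-14, 0, 0], 0],
  [-1, [-14, 0, 0], 0],
])

```text
time: 19.55
eef_pos: [515.1, 84.9, 163.7]
eef_rot: [0.665, -0.24, -0.354, -0.613]
ft_force: [-0.5, 0.7, -3.5]
width: 0.246
```

```bash
python3 go.py 452 318 170
```

```text
tcp [515.1  84.9 163.7] x [ 0.634  0.114 -0.765] z [-0.176  0.984  0.001] j [ 0.05  0.    2.15  0.27  0.3  -1.93] w 0.246
shift cm [-1.83  1.23 24.06] dist 241.6 level turn -0.09999999999999432
```

The master is held (width 0.246, weight about 3.5 N). Over to the tray.

Request:
carry_out([
  [-1, [-0.2, 0.1, 3], 0],
  [-1, [-0.5, 0.3, 6], 0],
  [-1, [-0.7, 0.5, 9], 0],
  [-1, [-0.9, 0.6, 12], 0],
  [-1, [-1.1, 0.8, 15], 0],
  [-1, [-1.4, 0.9, 18], 0],
  [-1, [-1.6, 1.1, 21], 0],
  [-1, [-1.8, 1.2, 24], 0],
  [-1, [-1.8, 1.2, 24], 0],
  [-1, [-1.8, 1.2, 24], 0],
])

```text
time: 20.55
eef_pos: [452.1, 317.9, 168.6]
eef_rot: [0.665, -0.241, -0.355, -0.612]
ft_force: [-0.4, 0.4, -2.5]
width: 0.238
```

```bash
python3 go.py 452 318 75; python3 - <<'E'
from h import *
c=r.calibration("wrist");p,d=r.capture("wrist");cv2.imwrite("pics/w2.png",p[...,::-1])
P,v,u=cloud(d,c);m=(P[:,0]>340)&(P[:,0]<560)&(P[:,1]>220)&(P[:,1]<420)&(abs(P[:,2]-25)<4)
print(cv2.minAreaRect(P[m,:2].astype(np.float32)),m.sum())
m2=(np.hypot(P[:,0]-446,P[:,1]-317)<45)&(abs(P[:,2]-5)<8);print("floor z",np.median(P[m2,2]),m2.sum())
E
```

```text
tcp [452.1 317.9 168.6] x [ 0.632  0.114 -0.767] z [-0.177  0.984 -0.   ] j [ 0.7   0.11  2.02 -0.74  0.5  -0.48] w 0.238
shift cm [7.17 6.02 0.01] dist 93.6 level turn -359.99
((447.6307678222656, 320.55999755859375), (120.34324645996094, 121.23438262939453), 74.40412139892578) 4096
floor z 5.994067202747681 10711
```

View pics/w2.png

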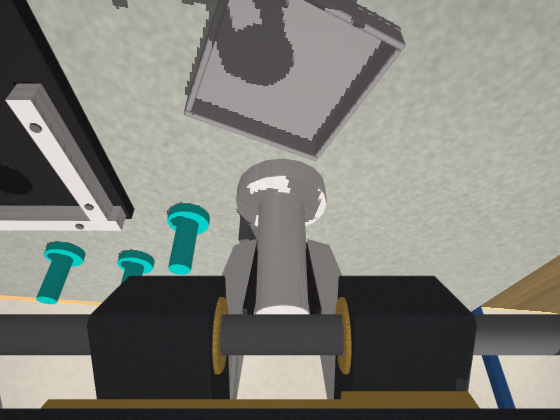

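The wrist view shows the master gripped upright at (282,200) with the empty tray behind at (300,80). Tray centre refined to (447.5, 320). Descending.

Request:
carry_out([
  [-1, [2, 1.6, 0.1], 0],
  [-1, [4, 3.2, 0.2], 0],
  [-1, [6, 4.9, 0.2], 0],
  [-1, [7.2, 6, 0.2], 0],
  [-1, [7.2, 6, 0.2], 0],
  [-1, [7.2, 6, 0.2], 0],
])

```text
time: 21.2
eef_pos: [456.0, 320.6, 87.3]
eef_rot: [0.663, -0.245, -0.359, -0.609]
ft_force: [0.7, -0.5, -2.9]
width: 0.244
```

```bash
python3 go.py 453 320 48
```

```text
tcp [456.  320.6  87.3] x [ 0.621  0.113 -0.775] z [-0.178  0.984  0.001] j [ 0.69  0.28  2.06 -1.04  0.37 -0.15] w 0.244
shift cm [ 2.85  2.72 -0.01] dist 39.4 level turn -0.060000000000002274
```

j4 is at its limit, so I shift toward the tray's near-stage side (still well inside), which eases the wrist, and go down in small steps.

```bash
python3 go.py 467 304 87;python3 go.py 467 304 58
```

```text
tcp [456.  320.6  87.3] x [ 0.621  0.113 -0.775] z [-0.178  0.984  0.001] j [ 0.69  0.28  2.06 -1.04  0.37 -0.15] w 0.244
shift cm [ 0.52 -0.59 -1.83] dist 19.9 level turn -0.060000000000002274
tcp [456.  320.6  87.3] x [ 0.621  0.113 -0.775] z [-0.178  0.984  0.001] j [ 0.69  0.28  2.06 -1.04  0.37 -0.15] w 0.244
shift cm [ 2.77  1.24 -1.83] dist 35.4 level turn -0.060000000000002274
```

Request:
carry_out([
  [-1, [0.5, -0.6, -1.8], 0],
  [-1, [1.2, 0, -1.8], 0],
  [-1, [2, 0.6, -1.8], 0],
  [-1, [2.4, 0.9, -1.8], 0],
  [-1, [2.4, 0.9, -1.8], 0],
  [-1, [2.4, 0.9, -1.8], 0],
])

```text
time: 21.8
eef_pos: [469.0, 305.8, 71.1]
eef_rot: [0.66, -0.251, -0.366, -0.606]
ft_force: [-0.4, -0.0, -3.5]
width: 0.241
```

```bash
python3 go.py 467 304 50
```

```text
tcp [469.  305.8  71.1] x [ 0.606  0.112 -0.788] z [-0.178  0.984  0.003] j [ 0.64  0.31  2.06 -1.04  0.32 -0.18] w 0.241
shift cm [ 1.52  1.48 -0.15] dist 21.3 level turn -0.3100000000000023
```

Request:
carry_out([
  [-1, [0.5, 0.5, -0.1], 0],
  [-1, [1, 1, -0.1], 0],
  [-1, [1.2, 1.2, -0.1], 0],
  [-1, [1.2, 1.2, -0.1], 0],
  [-1, [1.2, 1.2, -0.1], 0],
], force=15)

```text
time: 22.3
eef_pos: [469.5, 305.0, 61.2]
eef_rot: [0.658, -0.256, -0.371, -0.604]
ft_force: [0.1, -0.3, -3.1]
width: 0.245
```

```bash
python3 go.py 467 304 50;python3 - <<'E'
from h import *
c=r.calibration("wrist");p,d=r.capture("wrist")
P,v,u=cloud(d,c);q=P[(np.hypot(P[:,0]-462,P[:,1]-304)<32)&(P[:,2]>8)]
for z in range(10,100,10):
  s=q[abs(q[:,2]-z)<5]
  if len(s):print(z,len(s),s[:,:2].min(0).round(1),s[:,:2].max(0).round(1))
E
```

```text
tcp [469.5 305.   61.2] x [ 0.595  0.111 -0.796] z [-0.178  0.984  0.005] j [ 0.63  0.33  2.05 -1.04  0.31 -0.18] w 0.245
shift cm [ 0.73  0.89 -0.06] dist 11.5 level turn -0.4300000000000068
20 369 [437.2 280. ] [462.2 327.1]
30 3461 [436.9 280. ] [483.3 327.5]
40 723 [449.3 292. ] [463.7 315.7]
50 883 [449.9 284.8] [469.9 323.2]
60 1303 [449.8 280.5] [467.7 327.3]
70 1535 [444.4 278.6] [464.  325.7]
80 1897 [437.  277.1] [464.1 324.6]
90 2043 [431.3 277.1] [466.1 323.1]
```

Request:
carry_out([
  [-1, [0.4, 0.4, 0], 0],
  [-1, [0.8, 0.8, 0], 0],
  [-1, [1, 1, 0], 0],
  [-1, [1.2, 1.2, 0], 0],
  [-1, [1.2, 1.2, 0], 0],
], force=8)

```text
time: 22.85
eef_pos: [469.5, 305.6, 51.0]
eef_rot: [0.656, -0.26, -0.375, -0.602]
ft_force: [-0.1, -0.5, -2.6]
width: 0.248
```

```bash
python3 go.py 467 304 46
```

```text
tcp [469.5 305.6  51. ] x [ 0.583  0.111 -0.805] z [-0.179  0.984  0.006] j [ 0.63  0.35  2.05 -1.04  0.3  -0.18] w 0.248
shift cm [ 0.24  0.52 -0.11] dist 5.9 level turn -0.5300000000000011
```

Weight is still on the gripper, so I continue in 2 mm steps until contact.

Request:
carry_out([
  [-1, [0.2, 0.2, 0], 0],
  [-1, [0.3, 0.3, 0], 0],
  [-1, [0.3, 0.3, 0], 0],
])

```text
time: 23.15
eef_pos: [469.5, 305.8, 48.7]
eef_rot: [0.655, -0.261, -0.376, -0.601]
ft_force: [0.8, -0.5, -2.6]
width: 0.244
```

Request:
carry_out([
  [-1, [0.15, 0.15, 0], 0],
  [-1, [0.3, 0.3, 0], 0],
  [-1, [0.3, 0.3, 0], 0],
])

```text
time: 23.45
eef_pos: [470.1, 306.3, 47.3]
eef_rot: [0.655, -0.261, -0.377, -0.601]
ft_force: [-2.3, -1.9, 5.3]
width: 0.248
```

Request:
carry_out([
  [-1, [0.1, 0.15, 0], 0],
  [-1, [0.2, 0.25, 0], 0],
  [-1, [0.2, 0.25, 0], 0],
])

```text
time: 23.75
eef_pos: [469.8, 306.5, 45.8]
eef_rot: [0.654, -0.262, -0.378, -0.601]
ft_force: [-4.2, -1.2, 9.8]
width: 0.242
```

```bash
cat > st.py <<'E'
from h import *
c=r.calibration("wrist");p,d=r.capture("wrist")
P,v,u=cloud(d,c);K=(np.hypot(P[:,0]-460,P[:,1]-304)<30)
q=P[K&(P[:,2]>15)&(P[:,2]<20)];print("footrim zs");
q=P[K&(P[:,2]>14)&(P[:,2]<24)&(np.hypot(P[:,0]-460,P[:,1]-304)<23)]
A=np.c_[q[:,:2]-q[:,:2].mean(0),np.ones(len(q))];k=np.linalg.lstsq(A,q[:,2],rcond=None)[0];print("foot top plane",k.round(3),len(q),q[:,:2].mean(0))
E
python3 st.py;python3 s.py
```

```text
footrim zs
foot top plane [5.0000e-03 2.1000e-02 1.9468e+01] 3058 [451.15694446 301.60724142]
t 23.8 j [ 0.63   0.363  2.044 -1.041  0.294 -0.174] p [469.8 306.5  45.8] w 0.244 f [-5.  -2.6  8.3]
x [ 0.578  0.111 -0.809] y [-0.796 -0.141 -0.588] z [-0.18   0.984  0.007]
```

The foot's top plane is level (slopes 0.005 and 0.02) at about floor + 13 mm, so it is seated. Opening.

Request:
carry_out([
  [-0.45, [0, 0, 0], 0],
  [-0.4, [0, 0, 0], 0],
  [-0.3, [0, 0, 0], 0],
  [-0.2, [0, 0, 0], 0],
  [-0.1, [0, 0, 0], 0],
  [0, [0, 0, 0], 0],
  [0, [0, 0, 0], 0],
  [0, [0, 0, 0], 0],
  [0, [0, 0, 0], 0],
])

```text
time: 24.7
eef_pos: [469.1, 306.0, 44.5]
eef_rot: [0.654, -0.263, -0.378, -0.6]
ft_force: [0.3, -0.1, 0.0]
width: 0.501
```

```bash
python3 st.py;python3 go.py 467 304 150
```

```text
footrim zs
foot top plane [1.8000e-02 1.6000e-02 1.8196e+01] 2959 [452.16426402 301.85017679]
tcp [469.1 306.1  44.6] x [ 0.576  0.11  -0.81 ] z [-0.18   0.984  0.006] j [ 0.63  0.36  2.04 -1.04  0.29 -0.17] w 0.501
shift cm [-8.69 -5.99 -0.1 ] dist 105.5 level turn -0.6200000000000045
```

The master stands free. I back off along the tool axis and go above the bracket.

Request:
carry_out([
  [0, [-2, 0, 0], 0],
  [0, [-5, 0, 0], 0],
  [0, [-9, 0, 0], 0],
  [0.4, [-13, 0, 0], 0],
  [0.4, [-17, -1, 0], 0],
  [0.4, [-17, -2, -4], 0],
  [0.4, [-17, -2, -8], 0],
  [0.4, [-17, -2, -12], 0],
  [0.4, [-17, -2, -12], 0],
])

```text
time: 25.65
eef_pos: [409.3, 168.5, 193.5]
eef_rot: [0.654, -0.263, -0.377, -0.6]
ft_force: [0.0, -0.0, -0.9]
width: 0.7
```

```bash
python3 go.py 475 35 130
```

```text
tcp [409.3 168.5 193.5] x [ 0.577  0.108 -0.809] z [-0.176  0.984  0.005] j [ 0.37 -0.23  2.24 -0.22  0.52 -1.21] w 0.7
shift cm [  7.5    0.36 -14.33] dist 161.7 level turn -0.46999999999999886
```

Request:
carry_out([
  [0.4, [0, 0, -4], -0.5],
  [0.4, [2, 0, -8], -0.5],
  [0.4, [5, 0.3, -12], -0.5],
  [0.4, [7.5, 0.4, -14.3], -0.5],
  [0.4, [7.5, 0.4, -14.3], -0.5],
  [0.4, [7.5, 0.4, -14.3], -0.5],
])

```text
time: 26.25
eef_pos: [474.6, 37.9, 127.3]
eef_rot: [0.656, -0.263, -0.38, -0.597]
ft_force: [-0.2, 0.5, 0.1]
width: 0.705
```

```bash
python3 - <<'E'
from h import *
c=r.calibration("wrist");p,d=r.capture("wrist");cv2.imwrite("pics/w3.png",p[...,::-1])
P,v,u=cloud(d,c);C=p[v,u]
for z in(65,31):
  m=(abs(P[:,0]-482)<70)&(abs(P[:,1]-36)<70)&(abs(P[:,2]-z)<4)&(C.min(1)>60)
  if m.sum()>10:print(z,m.sum(),np.median(P[m,2]),cv2.minAreaRect(P[m,:2].astype(np.float32)))
E
python3 go.py 488 37 46
```

```text
65 2518 65.8986358156311 ((481.02032470703125, 35.244850158691406), (41.50434112548828, 30.170026779174805), 21.131338119506836)
31 8766 31.957309078850503 ((481.4700927734375, 35.3535270690918), (65.49740600585938, 100.36129760742188), 21.13775634765625)
tcp [474.2  38.8 128.2] x [ 0.574  0.11  -0.811] z [-0.185  0.983  0.003] j [-0.08 -0.02  2.24  0.48  0.35 -2.24] w 0.7
shift cm [ 7.44  3.73 -0.45] dist 83.3 level turn -0.25
```

View pics/w3.png

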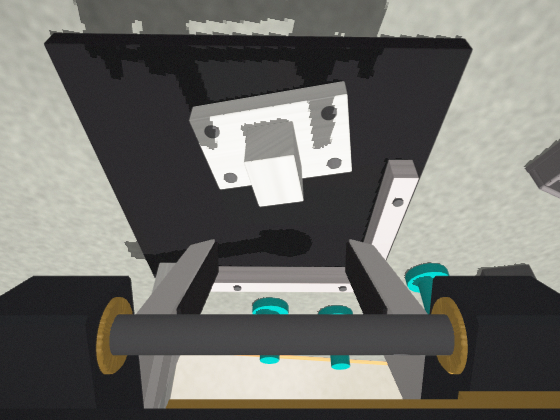

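The bracket boss is at (272,175) in the wrist view: centre (481.3, 35.3), yaw 21.1°, top 65 mm as expected. Lowering in two stages, watching the wrist joints.

Request:
carry_out([
  [0.4, [2, 1, -0.3], 0],
  [0.4, [3.7, 1.9, -0.5], 0],
  [0.4, [3.7, 1.9, -0.5], 0],
])

```text
time: 26.6
eef_pos: [480.6, 36.6, 86.8]
eef_rot: [0.656, -0.261, -0.381, -0.597]
ft_force: [-0.4, 0.3, 0.8]
width: 0.699
```

```bash
python3 go.py 487.6 36.5 46
```

```text
tcp [480.6  36.6  86.8] x [ 0.573  0.112 -0.812] z [-0.188  0.982  0.003] j [-0.09  0.09  2.26  0.73  0.25 -2.51] w 0.699
shift cm [ 3.71  1.83 -0.16] dist 41.4 level turn -0.28999999999999204
```

j6 is near its limit, so I back up and make a half turn for the same grasp.

Request:
carry_out([
  [0.4, [-3, 0, 0], 0],
  [0.4, [-6, 0, 0], 0],
  [0.4, [-6, 0, 0], 8],
  [0.4, [-6, 0, 0], 16],
  [0.4, [-6, 0, 0], 24],
  [0.4, [-6, 0, 0], 32],
  [0.4, [-6, 0, 0], 40],
  [0.4, [-6, 0, 0], 48],
  [0.4, [-6, 0, 0], 56],
  [0.4, [-6, 0, 0], 64],
])

```text
time: 27.6
eef_pos: [446.8, 29.5, 138.1]
eef_rot: [-0.238, 0.422, 0.182, 0.855]
ft_force: [0.2, -0.3, 0.1]
width: 0.703
```

Request:
carry_out([
  [0.4, [0, 0, 0], 8.5],
  [0.4, [0, 0, 0], 17],
  [0.4, [0, 0, 0], 25.5],
  [0.4, [0, 0, 0], 34],
  [0.4, [0, 0, 0], 42.5],
  [0.4, [0, 0, 0], 51],
  [0.4, [0, 0, 0], 59.5],
  [0.4, [0, 0, 0], 68],
  [0.4, [0, 0, 0], 68],
  [0.4, [0, 0, 0], 68],
])

```text
time: 28.6
eef_pos: [446.9, 29.2, 137.6]
eef_rot: [0.276, 0.453, -0.083, 0.844]
ft_force: [-0.7, -0.3, -0.5]
width: 0.701
```

```bash
python3 go.py 487.6 36.5 46
```

```text
tcp [446.9  29.2 137.6] x [ 0.577  0.11  -0.809] z [ 0.718 -0.541  0.438] j [-0.12 -0.11  2.3   0.49  0.39  0.01] w 0.701
shift cm [ 9.84 -1.4  -1.48] dist 100.5 level turn -131.82
```

Request:
carry_out([
  [0.4, [0, 0, 0], 8.5],
  [0.4, [0, 0, 0], 17],
  [0.4, [0, 0, 0], 25.5],
  [0.4, [0, 0, 0], 34],
  [0.4, [0, 0, 0], 42.5],
  [0.4, [0, 0, 0], 48],
  [0.4, [0, 0, 0], 48],
  [0.4, [0, 0, 0], 48],
])

```text
time: 29.4
eef_pos: [447.0, 28.9, 137.0]
eef_rot: [0.596, 0.38, -0.26, 0.658]
ft_force: [0.1, -0.2, -0.2]
width: 0.699
```

```bash
python3 go.py 480 35 80;python3 go.py 487.6 36.5 46
```

```text
tcp [447.   28.9 137. ] x [ 0.576  0.11  -0.81 ] z [ 0.191 -0.982  0.002] j [-0.12 -0.11  2.3   0.49  0.39  0.85] w 0.699
shift cm [ 6.58 -0.62  0.02] dist 66.1 level turn -179.81
tcp [447.   28.9 137. ] x [ 0.576  0.11  -0.81 ] z [ 0.191 -0.982  0.002] j [-0.12 -0.11  2.3   0.49  0.39  0.85] w 0.699
shift cm [ 9.79 -1.99  0.01] dist 99.9 level turn -179.81
```

Request:
carry_out([
  [0.4, [3, 0, 0], 0],
  [0.4, [6, -0.5, 0], 0],
  [0.4, [7.5, -1, 0], 0],
  [0.4, [9, -1.6, 0], 0],
  [0.4, [9.8, -2, 0], 0],
  [0.4, [9.8, -2, 0], 0],
  [0.4, [9.8, -2, 0], 0],
])

```text
time: 30.1
eef_pos: [487.5, 36.7, 45.8]
eef_rot: [0.597, 0.38, -0.26, 0.657]
ft_force: [0.2, -0.3, -0.6]
width: 0.699
```

```bash
python3 go.py 487.6 36.5 46
```

```text
tcp [487.5  36.7  45.8] x [ 0.576  0.111 -0.81 ] z [ 0.188 -0.982 -0.   ] j [-0.09  0.21  2.26  1.23  0.17  0.12] w 0.699
shift cm [-0.01  0.01  0.02] dist 0.3 level turn -180.01
```

Exactly in place. Close gently and wait.

Request:
carry_out([
  [-1, [0, 0, 0], 0],
  [-1, [0, 0, 0], 0],
  [-1, [0, 0, 0], 0],
  [-1, [0, 0, 0], 0],
  [-1, [0, 0, 0], 0],
  [-1, [0, 0, 0], 0],
  [-1, [0, 0, 0], 0],
  [-1, [0, 0, 0], 0],
  [-1, [0, 0, 0], 0],
  [-1, [0, 0, 0], 0],
], force=15)

```text
time: 31.1
eef_pos: [487.7, 36.6, 45.9]
eef_rot: [0.597, 0.379, -0.261, 0.657]
ft_force: [-1.0, 0.4, 5.0]
width: 0.319
```

```bash
cat > br.py <<'E'
from h import *
th=.1712;R=np.array([[np.cos(th),-np.sin(th)],[np.sin(th),np.cos(th)]])
for n in("side","scene"):
  c=r.calibration(n);p,d=r.capture(n);P,v,u=cloud(d,c);C=p[v,u];S=np.c_[(P[:,:2]-[550,37.9])@R,P[:,2]]
  m=(S[:,0]>-115)&(S[:,0]<104)&(S[:,1]>-100)&(S[:,1]<94)&(S[:,2]>27)&(S[:,2]<35)&(C.min(1)>70)
  if m.sum()>20:print(n,"base stage",m.sum(),cv2.minAreaRect(S[m,:2].astype(np.float32)))
E
python3 br.py; python3 go.py 487.6 36.5 46
```

```text
side base stage 493 ((-0.38983154296875, -2.5420989990234375), (208.7101287841797, 192.9803924560547), 0.016260724514722824)
scene base stage 448 ((-0.2647857666015625, 25.629913330078125), (209.08909606933594, 136.88465881347656), 0.6098182797431946)
tcp [487.7  36.6  45.9] x [ 0.577  0.11  -0.81 ] z [ 0.187 -0.982 -0.001] j [-0.09  0.21  2.26  1.23  0.17  0.12] w 0.322
shift cm [-0.02 -0.    0.01] dist 0.2 level turn -180.1
```

The boss is clamped at 30 mm, so the bracket has squared itself to the jaws. First leg: slide it to about 15 mm short of the fences.

```bash
python3 go.py 606.5 82.5 46.6
```

```text
tcp [487.7  36.6  45.9] x [ 0.577  0.11  -0.81 ] z [ 0.187 -0.982 -0.001] j [-0.09  0.21  2.26  1.23  0.17  0.12] w 0.322
shift cm [ 7.29 10.18 -2.29] dist 127.3 level turn -180.1
```

Request:
carry_out([
  [-1, [0.5, 0.7, -0.2], 0],
  [-1, [1.2, 1.7, -0.4], 0],
  [-1, [2.2, 3.1, -0.7], 0],
  [-1, [3.2, 4.5, -1], 0],
  [-1, [4.2, 5.9, -1.3], 0],
  [-1, [5.2, 7.3, -1.6], 0],
  [-1, [6.2, 8.7, -1.9], 0],
  [-1, [7, 9.8, -2.2], 0],
  [-1, [7.3, 10.2, -2.3], 0],
  [-1, [7.3, 10.2, -2.3], 0],
])

```text
time: 32.2
eef_pos: [606.2, 82.7, 45.8]
eef_rot: [0.597, 0.38, -0.261, 0.657]
ft_force: [-0.1, -0.1, -2.3]
width: 0.318
```

```bash
python3 go.py 606.5 82.5 46.6; python3 - <<'E'
from h import *
th=.1712;R=np.array([[np.cos(th),-np.sin(th)],[np.sin(th),np.cos(th)]])
p,d=r.capture("side");c=r.calibration("side");cv2.imwrite("pics/side2.png",cv2.resize(p[150:330,130:390,::-1],None,fx=3,fy=3))
E
```

```text
tcp [606.2  82.7  45.8] x [ 0.575  0.111 -0.81 ] z [ 0.187 -0.982 -0.001] j [0.04 0.42 1.95 0.54 0.18 0.92] w 0.318
shift cm [-0.05  0.07  0.03] dist 0.9 level turn -180.13
```

View pics/side2.png

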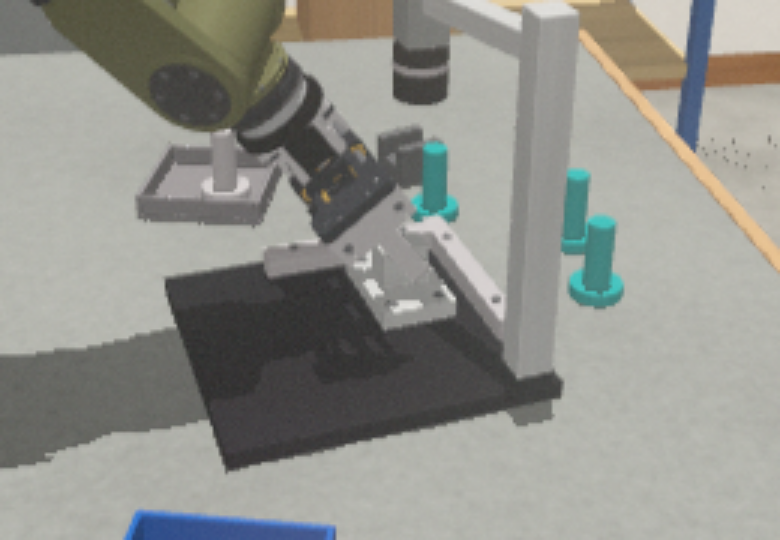

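Master upright in the tray at crop (222,165). Bracket held flat near the corner at (410,290), clear of the lens. Next, a slow approach to the far fence and then the left one, watching the force.

Request:
carry_out([
  [-1, [0.25, 0.3, -0.2], 0],
  [-1, [0.45, 0.6, -0.4], 0],
  [-1, [0.65, 0.85, -0.6], 0],
  [-1, [0.75, 1, -0.7], 0],
  [-1, [0.75, 1, -0.7], 0],
], force=10)

```text
time: 32.75
eef_pos: [617.5, 92.1, 46.0]
eef_rot: [0.597, 0.38, -0.261, 0.657]
ft_force: [0.4, 0.4, -3.7]
width: 0.315
```

Request:
carry_out([
  [-1, [0.06, 0.08, 0], 0],
  [-1, [0.12, 0.16, 0], 0],
  [-1, [0.12, 0.16, 0], 0],
])

```text
time: 33.05
eef_pos: [619.5, 92.1, 46.1]
eef_rot: [0.597, 0.379, -0.261, 0.657]
ft_force: [0.5, 0.2, -3.7]
width: 0.32
```

```bash
python3 s.py
```

```text
t 33.05 j [0.057 0.446 1.909 0.445 0.181 1.026] p [619.5  92.1  46.1] w 0.32 f [ 0.5  0.2 -3.7]
x [ 0.576  0.11  -0.81 ] y [0.796 0.15  0.587] z [ 0.186 -0.982 -0.001]
```

Request:
carry_out([
  [-1, [0.06, 0.08, 0], 0],
  [-1, [0.06, 0.08, 0], 0],
  [-1, [0.06, 0.08, 0], 0],
])

```text
time: 33.35
eef_pos: [620.3, 92.3, 46.1]
eef_rot: [0.597, 0.379, -0.261, 0.657]
ft_force: [-0.2, 1.1, -2.9]
width: 0.321
```

Request:
carry_out([
  [-1, [0.06, 0.08, 0], 0],
  [-1, [0.06, 0.08, 0], 0],
  [-1, [0.06, 0.08, 0], 0],
])

```text
time: 33.65
eef_pos: [621.4, 92.6, 46.0]
eef_rot: [0.597, 0.379, -0.261, 0.657]
ft_force: [0.4, 0.4, -3.5]
width: 0.318
```

Request:
carry_out([
  [-1, [0.06, 0.08, 0], 0],
  [-1, [0.06, 0.08, 0], 0],
  [-1, [0.06, 0.08, 0], 0],
])

```text
time: 33.95
eef_pos: [622.3, 92.7, 46.0]
eef_rot: [0.597, 0.379, -0.261, 0.657]
ft_force: [0.3, -0.3, -2.7]
width: 0.321
```

Request:
carry_out([
  [-1, [0.06, 0.08, 0], 0],
  [-1, [0.06, 0.08, 0], 0],
  [-1, [0.06, 0.08, 0], 0],
])

```text
time: 34.25
eef_pos: [623.3, 92.9, 46.0]
eef_rot: [0.597, 0.379, -0.261, 0.657]
ft_force: [0.1, -0.2, -4.1]
width: 0.316
```

Request:
carry_out([
  [-1, [0.06, 0.08, 0], 0],
  [-1, [0.06, 0.08, 0], 0],
  [-1, [0.06, 0.08, 0], 0],
])

```text
time: 34.55
eef_pos: [624.0, 93.2, 45.9]
eef_rot: [0.597, 0.38, -0.261, 0.657]
ft_force: [-6.5, 0.1, 1.4]
width: 0.319
```

Far fence touched (−6.5 N). Now left.

Request:
carry_out([
  [-1, [0, 0, -0.1], 0],
  [-1, [0, 0, -0.2], 0],
  [-1, [0, 0, -0.2], 0],
])

```text
time: 34.85
eef_pos: [623.8, 94.8, 45.9]
eef_rot: [0.597, 0.379, -0.261, 0.657]
ft_force: [-4.6, -2.5, -0.3]
width: 0.322
```

Request:
carry_out([
  [-1, [0, 0, -0.1], 0],
  [-1, [0, 0, -0.1], 0],
  [-1, [0, 0, -0.1], 0],
])

```text
time: 35.15
eef_pos: [623.7, 95.5, 45.9]
eef_rot: [0.597, 0.379, -0.261, 0.657]
ft_force: [-3.6, -5.5, -1.4]
width: 0.322
```

Request:
carry_out([
  [-1, [0, 0, -0.1], 0],
  [-1, [0, 0, -0.1], 0],
  [-1, [0, 0, -0.1], 0],
])

```text
time: 35.45
eef_pos: [623.7, 95.7, 46.1]
eef_rot: [0.598, 0.378, -0.262, 0.657]
ft_force: [-4.4, -14.0, 0.8]
width: 0.32
```

Left fence met (−14 N). A small push to square it on the far fence, and slightly down so it sits on the plate before release.

Request:
carry_out([
  [-1, [0.06, 0.08, 0], 0],
  [-1, [0.06, 0.08, 0], 0],
  [-1, [0.12, 0.08, 0], 0],
  [-1, [0.14, 0.05, 0], 0],
], force=6)

```text
time: 35.85
eef_pos: [625.7, 96.0, 46.2]
eef_rot: [0.598, 0.378, -0.261, 0.657]
ft_force: [-5.8, -13.1, 6.2]
width: 0.321
```

```bash
python3 s.py; cat > fit.py <<'E'
from h import *
c=r.calibration("wrist");p,d=r.capture("wrist");cv2.imwrite("pics/wf.png",p[...,::-1])
th=.1712;R=np.array([[np.cos(th),-np.sin(th)],[np.sin(th),np.cos(th)]])
for n in("wrist","side","scene"):
  if n!="wrist": c=r.calibration(n);p,d=r.capture(n)
  P,v,u=cloud(d,c);S=np.c_[(P[:,:2]-[550,37.9])@R,P[:,2]];C=p[v,u]
  m=(abs(S[:,0]-73)<45)&(abs(S[:,1]-45)<62)&(abs(S[:,2]-31.5)<1.8)&(C.min(1)>50)
  if m.sum()>20:print(n,"base",m.sum(),np.percentile(S[m],[1,50,99],axis=0).round(1).tolist(),cv2.minAreaRect(S[m,:2].astype(np.float32)))
E
python3 fit.py
```

```text
t 35.85 j [0.065 0.457 1.892 0.407 0.181 1.073] p [625.7  96.   46.2] w 0.321 f [ -5.8 -13.1   6.2]
x [ 0.579  0.109 -0.808] y [0.794 0.149 0.589] z [ 0.185 -0.983 -0.   ]
wrist base 3489 [[41.4, -9.0, 30.2], [95.8, 45.9, 32.1], [105.8, 94.6, 33.2]] ((73.67239379882812, 39.04536056518555), (111.92236328125, 64.80108642578125), 89.98661041259766)
side base 278 [[38.6, -9.5, 29.8], [64.9, 19.4, 31.0], [114.9, 93.4, 33.2]] ((76.67572021484375, 42.149295806884766), (85.57662200927734, 114.22570037841797), 4.303158283233643)
scene base 171 [[40.4, -13.7, 29.8], [101.6, 38.0, 31.7], [117.2, 105.5, 33.2]] ((78.81915283203125, 45.12922286987305), (121.32500457763672, 77.3027572631836), 89.87808227539062)
```

Request:
carry_out([
  [-0.3, [0, 0, 0], 0],
  [-0.2, [0, 0, 0], 0],
  [-0.1, [0, 0, 0], 0],
  [0, [0, 0, 0], 0],
  [0, [0, 0, 0], 0],
  [0, [0, 0, 0], 0],
  [0, [0, 0, 0], 0],
])

```text
time: 36.7
eef_pos: [624.8, 97.3, 45.2]
eef_rot: [0.597, 0.379, -0.261, 0.657]
ft_force: [-0.3, -1.1, -1.4]
width: 0.499
```

Request:
carry_out([
  [0, [-1.5, 0, 0], 0],
  [0, [-3.5, 0, 0], 0],
  [0, [-6.5, 0, 0], 0],
  [0, [-10, 0, 0], 0],
  [0, [-10, 0, 0], 0],
  [0, [-10, 0, 0], 0],
])

```text
time: 37.3
eef_pos: [567.4, 86.2, 126.8]
eef_rot: [0.598, 0.379, -0.26, 0.657]
ft_force: [-0.3, -0.4, 0.1]
width: 0.502
```

```bash
python3 s.py;python3 fit.py; python3 - <<'E'
from h import *
th=.1712;R=np.array([[np.cos(th),-np.sin(th)],[np.sin(th),np.cos(th)]])
c=r.calibration("wrist");p,d=r.capture("wrist");P,v,u=cloud(d,c);S=np.c_[(P[:,:2]-[550,37.9])@R,P[:,2]]
ok=p[v,u].min(1)>50
def line(m,ax,o,qq,nm):
  s=S[m&ok];b=np.round(s[:,o]/5);e=np.array([(k*5,np.percentile(s[b==k,ax],qq)) for k in np.unique(b) if (b==k).sum()>8])
  if len(e)>2:print(nm,np.polyfit(e[:,0],e[:,1],1).round(4),e[:,1].round(1))
base=(abs(S[:,2]-31.5)<2.5)&(S[:,0]>30)
line(base&(S[:,1]>0)&(S[:,1]<80)&(S[:,0]<60),0,1,2,"near edge x(y)")
line(base&(S[:,0]>45)&(S[:,0]<100)&(S[:,1]<30),1,0,2,"right edge y(x)")
t=(abs(S[:,2]-65.5)<3)&(abs(S[:,0]-73)<40)&(abs(S[:,1]-45)<40);print("boss",cv2.minAreaRect(S[t,:2].astype(np.float32)),t.sum())
f=(abs(S[:,2]-36)<2)
line(f&(S[:,0]>98)&(S[:,0]<128)&(abs(S[:,1]-20)<60),0,1,2,"far fence")
line(f&(S[:,1]>88)&(S[:,1]<120)&(S[:,0]<95)&(S[:,0]>-40),1,0,2,"left fence")
E
```

```text
t 37.3 j [0.049 0.194 2.011 0.26  0.323 1.212] p [567.4  86.2 126.8] w 0.502 f [-0.3 -0.4  0.1]
x [ 0.577  0.11  -0.809] y [0.795 0.15  0.588] z [ 0.186 -0.982 -0.001]
wrist base 5847 [[41.4, -4.7, 30.3], [74.3, 46.8, 32.0], [105.7, 94.0, 33.2]] ((73.59199523925781, 39.050987243652344), (111.82733154296875, 65.4894790649414), 89.95368957519531)
side base 301 [[35.1, -7.9, 29.8], [63.9, 23.1, 31.0], [112.4, 96.3, 33.2]] ((71.2587890625, 44.044639587402344), (114.07818603515625, 86.7911148071289), 88.55410766601562)
scene base 169 [[40.7, -14.0, 29.7], [100.9, 49.5, 31.7], [117.3, 106.5, 33.3]] ((78.86038208007812, 44.9901123046875), (123.6432876586914, 77.23242950439453), 89.66015625)
near edge x(y) [-5.30000e-03  4.15734e+01] [41.5 41.6 41.5 41.4 41.5 41.3 41.4 41.1 41.3 41.3 41.3 41.4 41.1 41.1
 41.2]
right edge y(x) [ -1.8352 117.6334] [  12.3   12.1   11.3   11.1    6.4   -4.6   -4.8   -4.4   -4.5   -4.4
 -106.  -109.6]
boss ((73.0829086303711, 44.52227020263672), (40.597835540771484, 29.974655151367188), 0.31221550703048706) 2347
far fence [1.270000e-02 1.057178e+02] [105.5 105.4 105.3 105.3 105.2 105.2 105.4 105.4 105.7 105.1 105.7 105.1
 105.5 105.3 107.  107.1 107.6 107.9 108.  107.8 106.2 105.6 105.7 105.7
 105.6]
left fence [1.61000e-02 9.68594e+01] [ 94.7  94.7  94.6  94.6  94.7 109.3 106.8 104.5 101.8  94.8  95.   94.6
  95.1  94.7  94.9  95. ]
```

View pics/wf.png

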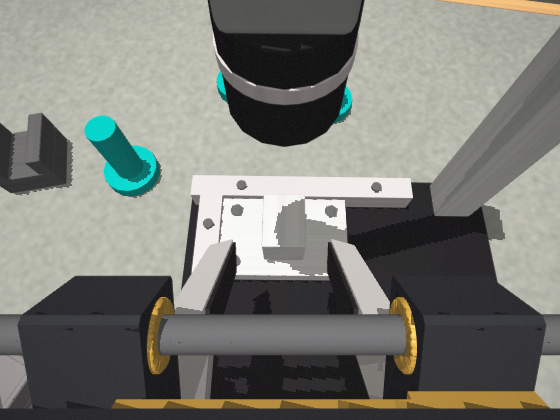

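Bracket at stage (73.1, 44.5). Its near edge is at 41.3 (+64 = fence at 105.3) and it is square to within 0.005 rad. The view shows it flush in the corner at (285,225). One last check on the master before handing in.

Request:
carry_out([
  [0, [-3, 0, 0], 0],
  [0, [-6, 0, 0], 0],
  [0, [-6, 0, 0], 0],
  [0, [-6, 0, 0], 0],
])

```text
time: 37.9
eef_pos: [532.9, 79.7, 174.3]
eef_rot: [0.597, 0.379, -0.261, 0.657]
ft_force: [0.1, -0.0, -0.9]
width: 0.499
```

```bash
python3 - <<'E'
from h import *
for n in("side","scene"):
  c=r.calibration(n);p,d=r.capture(n);P,v,u=cloud(d,c)
  k=np.hypot(P[:,0]-458,P[:,1]-304)<45
  for z0,z1 in((30,45),(45,60),(60,72),(74,80)):
    q=P[k&(P[:,2]>z0)&(P[:,2]<z1)]
    if len(q):print(n,z0,len(q),np.median(q,0).round(1))
  q=P[(abs(P[:,0]-646)<40)&(abs(P[:,1]-330)<40)&(P[:,2]>38)&(P[:,2]<46)];print("vblock",q.mean(0).round(1),len(q))
s=r.sense();print(s["time"],s["ft_force"].round(1),s["dq"].round(3))
r.finish_job()
E
```

```text
side 30 39 [460.1 295.2  37.7]
side 45 38 [458.6 296.1  51.9]
side 60 31 [459.1 294.9  65.2]
side 74 26 [458.8 302.9  76.9]
vblock [646.1 334.3  41.1] 73
scene 30 8 [454.1 291.2  36.7]
scene 45 16 [457.1 291.7  53.4]
scene 60 22 [461.8 292.7  65.1]
scene 74 23 [458.  301.3  75.8]
vblock [648.7 330.5  40.5] 103
38.0 [-0.3  0.6  0.2] [ 0.001  0.003  0.001 -0.002  0.004  0.002]
the job is handed in; nothing more can be done
```

I moved the steel master to the tray and seated the bracket in the fence corner, then handed the job in at 38 s. No verdict was reported.

**How the arm was used:** The moves allow no tilt command, so I pushed past the arm's reach in free space until the fingers leaned about 40° forward. That let the gripper reach in under the lens.

**Master:** In the last check it stands in the tray at about (459, 303), roughly 20 mm from the tray centre. Its top is at about 77 mm, which matches standing on the tray floor. In the side view the stem shows no lean from bottom to top. The scene view has too few points to confirm this: they drift about 8 mm over the stem's height.

**Bracket:** It touched the far fence at about 6 N and the left fence at about 14 N. After release it measures (73.1, 44.5) mm in the stage frame, against (73, 45) for home. It is square within about 0.005 rad, and the gaps are under 1 mm. My fit of its right edge line was spoiled by other points in view, so I relied on the near edge and the boss.

**Other things on the bench:** The V-block is where it started within measurement noise. I did not re-measure the bottle, but the arm stayed well away from it. I felt no contact with the camera or its post.

**What went wrong on the way:**
- My first grip on the master missed because I lifted before the jaws had closed; it did not move.
- At the tray a wrist joint reached its limit and the master leaned about 4°. It levelled when set down: the foot's top slopes were 0.02 or less after release.

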